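# Fetch the belt pulley from behind the supplies

### The job

The belt pulley at the back of the plywood supply stand is needed in the press bed, but the spray can, the glue bottle and the screw jar hem it in. Move all three, upright, into the grey side tray, then take the pulley out and lay it hub up, flat in the round recess of the press bed. When it is seated, put the can, the bottle and the jar back upright, each on the very spot on the stand where it stood at the start; never tip any of the three over.

Things in the scene. Friction and masses are not known exactly. Their poses are not given: they have to be found in the camera images.
- stand: Fixed plywood board 165 (x) x 230 (y) x 12 mm, fence on its back (+x) edge: top 42 mm over the bench, inner face x = 70 mm. Origin: underside centre, z up; yaw within 0.15 rad. Dark round marks at x, y = (-32, 0), (28, 78), (28, -78) mm: at the start can, bottle and jar stand on one each (within 4 mm), in any order. Pulley at (36, 0), by the fence: grip it across y when the others are gone.
- tray: Fixed, empty open grey tray, 230 (x) x 220 (y) x 22 mm, walls 5 mm, inner floor 5 mm over the bench: the side area for the three supplies, which fit standing 110 mm apart, e.g. at x, y = (-55, 45), (55, 45), (0, -52) mm or mirrored in y. Origin: underside centre, z up; yaw within 0.15 rad. It lies left or right of the stand (they may trade places).
- press_bed: Fixed square steel plate on the bench, 120 x 120 x 18 mm, with one round recess in the middle of its top, 79 mm across and 6 mm deep (its floor is 12 mm above the bench) and a dark screw head in each corner. Origin: centre of the underside, under the recess; z up.
- spray_can: Dark blue spray can with a white cap, 66 mm across, 191 mm tall, 0.29 kg. The cap is about 60 mm across, from z = 162 mm to the top. Origin: centre of its underside, z up.
- glue_bottle: Cream glue bottle with an orange nozzle, 58 mm across, 180 mm tall, 0.3 kg. Its round body reaches z = 132 mm; the cap above it is about 28 mm across from z = 132 to 150 mm and can be gripped; the thin nozzle (16 mm) goes on to 180 mm. Origin: centre of its underside, z up.
- screw_jar_b: Clear jar of screws with a flat lid, 62 mm across, 92 mm tall, 0.31 kg; the body reaches z = 80 mm, the lid (56 mm across) from there to the top. Origin: centre of its underside, z up.
- pulley: Dark grey V-belt pulley lying flat, hub up: 62 mm across (60 mm at the gripped rim), two flanges with a groove between them, rim top at z = 20 mm; the hub in the middle is 28 mm across and rises to 26 mm. 0.22 kg. Origin: centre of its underside, z up.
Not all that is in view belongs to the job. What is shaped like the glue_bottle but yellow is not meant.

How it is judged:
On the way, in this order (a step that is already met when the one before it is completed fails the run):
1. the can, the bottle and the jar all stand upright on the floor of the side tray (x of spray_can in the frame of tray between -0.095 and 0.095 m and y of spray_can in the frame of tray between -0.09 and 0.09 m and z of each of spray_can, glue_bottle, screw_jar_b in the frame of tray below 0.01 m and angle between each of spray_can, glue_bottle, screw_jar_b's own z axis and vertical below 0.1 rad and linear speed of each of spray_can, glue_bottle, screw_jar_b below 0.03 m/s and x of glue_bottle in the frame of tray between -0.095 and 0.095 m and y of glue_bottle in the frame of tray between -0.09 and 0.09 m and x of screw_jar_b in the frame of tray between -0.095 and 0.095 m and y of screw_jar_b in the frame of tray between -0.09 and 0.09 m), for 0.2 s.
2. the pulley lies flat, hub up, in the recess of the press bed while the three still stand in the tray (all of step 1 and horizontal distance between pulley and press_bed below 0.012 m and z of pulley in the frame of press_bed below 0.0145 m and angle between pulley's own z axis and vertical below 0.06 rad and linear speed of pulley below 0.03 m/s), for 0.2 s.
At the end, for the whole second after the job is handed in: The pulley lies flat and hub up in the recess of the press bed (on its floor, within 12 mm of its middle), and the spray can, the glue bottle and the screw jar each stand upright within 15 mm of where they stood at the start; all released and at rest (horizontal distance between pulley and press_bed below 0.012 m and z of pulley in the frame of press_bed below 0.0145 m and angle between pulley's own z axis and vertical below 0.06 rad and linear speed of each of pulley, spray_can, glue_bottle, screw_jar_b below 0.03 m/s and distance of each of spray_can, glue_bottle, screw_jar_b from where it was at the start of the episode below 0.015 m and angle between each of spray_can, glue_bottle, screw_jar_b's own z axis and vertical below 0.1 rad); the robot touches nothing.
It fails at once if the spray can is tipped over (angle between spray_can's own z axis and vertical above 0.7 rad).
It fails at once if the glue bottle is tipped over (angle between glue_bottle's own z axis and vertical above 0.7 rad).
It fails at once if the screw jar is tipped over (angle between screw_jar_b's own z axis and vertical above 0.7 rad).
It also fails if it takes over 138 s, if anything falls off the work surface, if the arm or the gripper's body presses on something with over 40 N, if the wrist force passes 120 N, or if a joint passes its speed limit or range.

### The arm

A 7-joint arm with a two-finger parallel gripper is mounted at the origin on a cart in front of the work surface, level with it; the furniture and walls round the work are solid. World frame = base frame: x ahead of the robot, y to its left, z up, the work surface at z = 0. Lengths are in m, angles in rad, forces in N, time in s.
With the tool pointing down it reaches from about 0.35 to 0.775 m from the base axis. Payload 3.1 kg.
Tool frame: the origin (TCP) lies midway between the tips of the shut fingers; the grasp point (between the pads) lies 19 mm behind it; z points along the fingers, y is the direction in which the jaws open and shut (so a half turn about z gives the same grasp; the last joint's range is limited). The gripper opens to 85 mm and grips with 20 to 120 N. Pads are 22 mm wide; open, the fingers measure 114 mm over their backs; the gripper's body (76 mm by 85 mm) begins 54 mm behind the grasp point. The pads swing forward as they close: fully open they stand 13 mm farther back than shut.
Start: joints at [-1.171, 0.311, 0.014, 1.512, -0.004, 1.319, -0.027], TCP at [0.235, 0.497, 0.202] pointing down, gripper open.
Joint ranges: [-2.7, 2.7], [-0.3, 1.91], [-1.27, 1.3], [0.12, 2.57], [-1.44, 4.58], [0.2, 2.03], [-3.05, 3.05]. Speed limits (rad/s): [2.79, 2.79, 3.14, 3.14, 3.14, 3.14, 3.14].

### API

Orientations are given as a 3x3 rotation matrix whose columns are the frame's x, y, z axes.
In Python, from cell import bot, viewer gives the robot as it stands. The module is installed in compiled form; this text tells all that it offers.
- The arm moves only by the tool carry_out, never from a script. Its argument "steps" is a list of rows, each a list of 4 numbers: the shift along the tool's x, y, z normalised to -1 to 1, where 1 is 15 cm, then the turn about the tool's z normalised to -1 to 1, where 1 is 60 degrees. In form: [[dx, dy, dz, spin], ...]. A call has 1 to 12 rows; each row is the pose to reach, as a shift and turn from the pose commanded when the call began, along the tool's axes at that moment; what a row does not reach only later rows make up. A row lasts 1/12 s, in which the tool goes at most 41.7 mm and 7.16 degrees, less where a joint would pass 70% of its speed; a pose out of reach is approached as far as the arm can. A call with a number of a shift or a turn outside -1 to 1 is refused whole. A call with a gripper value outside its range is refused whole. "claw" is the closure, from 0 (fully open) to 1 (shut), set as the call begins (left out, the last holds). The fingers move at their own pace and stop on an object; "force" is the grip in N (left out, the last holds). Time passes only in rows, so rows that repeat a pose let the fingers close. It gives the time, the measured TCP pose, the force and the opening at its end, in the units of the state.
- bot.sense(): the state, without advancing time (a new reading comes with each control period).
- viewer.snapshot(name): name is "scene" or "top" or "wrist"; returns the picture (480x640x3 uint8, blue, green, red); there is no depth.
- viewer.get_calibration(name): a dict with "intrinsics" (3x3 intrinsics, pixels), "distortion" ([k1, k2, p1, p2, k3] as OpenCV has them; the pictures are not rectified), "rvec" (rotation vector, rad) and "tvec" (3), from world to camera coordinates, as OpenCV has them. Camera axes: x right, y down, z forward; pixel columns grow to the right and rows downward; lengths in m; the calibration is good to about 2 mm. A picture is of the moment at which its call begins: read the wrist's pose just before it. get_calibration takes no time and is no camera call; for the wrist camera it gives the pose at the moment of the call.
- bot.sign_off(): hands the job in, once; it reports no verdict.
The state is a dict: "clock": time; "qpos": joint angles; "qd": joint speeds; "joint_efforts": joint torques, N m; "tool_pos": TCP position; "tcp_rot": TCP orientation; "force": force on the tool from outside, world axes, zero at the start; "ft_torque": the same for the moment, N m; "opening": finger opening in m.
Only numpy, scipy, OpenCV 4.12 (cv2) and the standard library are available. Lean on these libraries where they do the work, as an engineer would, in place of code of your own. Each camera call takes 0.05 s, during which the arm holds its last target. There are 200 camera calls.

## Working session

There is one attempt and no reset: what is moved stays moved. The work goes in short steps, Python scripts to look and compute and a tool call to move; the robot and the scene stay as the last step left them, time stands still between calls to the robot, and variables do not carry over. Pictures are saved under pics/ and viewed, about 12 in all and at most 16, crops included, and the job is handed in when it is done.

Besides the shell and the picture viewer there is one more tool, called after ">>>" as name(argument=value, ...), one argument or row to a line, values as JSON. carry_out: Moves the arm, as the interface text tells. Its arguments: {"type":"object","properties":{"steps":{"type":"array"},"claw":{"type":"number"},"force":{"type":"number"}},"required":["steps"]}

```bash
mkdir -p pics
cat > h.py <<'E'
import numpy as np, cv2
from cell import bot, viewer
def snap(n,f):
    im=viewer.snapshot(n); cv2.imwrite('pics/'+f+'.png',im); return im
def ray(n,uv,z,c=None):
    c=c or viewer.get_calibration(n)
    K=np.array(c['intrinsics'],float);d=np.array(c['distortion'],float)
    R=cv2.Rodrigues(np.array(c['rvec'],float))[0];t=np.array(c['tvec'],float).ravel()
    p=cv2.undistortPoints(np.array(uv,float).reshape(-1,1,2),K,d).reshape(-1,2)
    D=np.c_[p,np.ones(len(p))]@R; C=-R.T@t
    return C+D*((z-C[2])/D[:,2])[:,None]
def proj(n,P):
    c=viewer.get_calibration(n)
    return cv2.projectPoints(np.array(P,float).reshape(-1,1,3),np.array(c['rvec'],float),np.array(c['tvec'],float),np.array(c['intrinsics'],float),np.array(c['distortion'],float))[0].reshape(-1,2)
E
python3 - <<'E'
from h import *
np.set_printoptions(precision=4,suppress=True)
s=bot.sense(); print(s['clock'],s['tool_pos'],s['tcp_rot'],s['opening'],s['force'])
for n in('top','scene'):
    snap(n,n+'0'); c=viewer.get_calibration(n); R=cv2.Rodrigues(np.array(c['rvec']))[0]; print(n,-R.T@np.array(c['tvec']).ravel(),R[2])
E
```

```text
0.0 [0.2348 0.4965 0.2009] [[-0.904   0.4275 -0.0009]
 [ 0.4275  0.904  -0.0022]
 [-0.0001 -0.0024 -1.    ]] 0.08522704093426423 [ 0.4024 -0.5476 -0.2351]
top [0.5087 0.0103 1.0265] [ 0.1215 -0.0095 -0.9925]
scene [-0.1684 -0.7235  0.6417] [ 0.6348  0.6094 -0.4751]
```

View pics/top0.png

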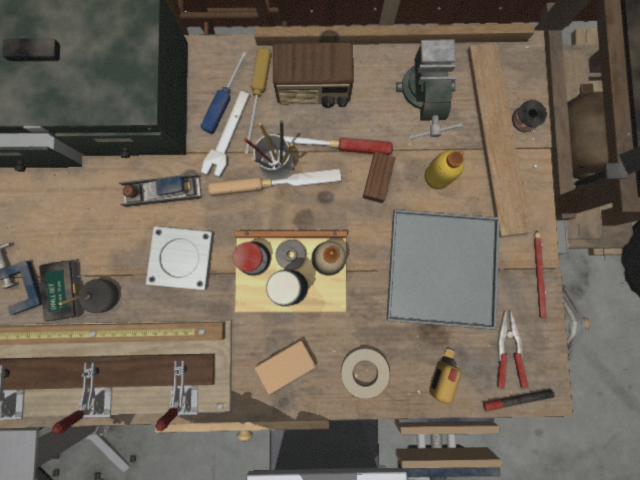

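View pics/scene0.png

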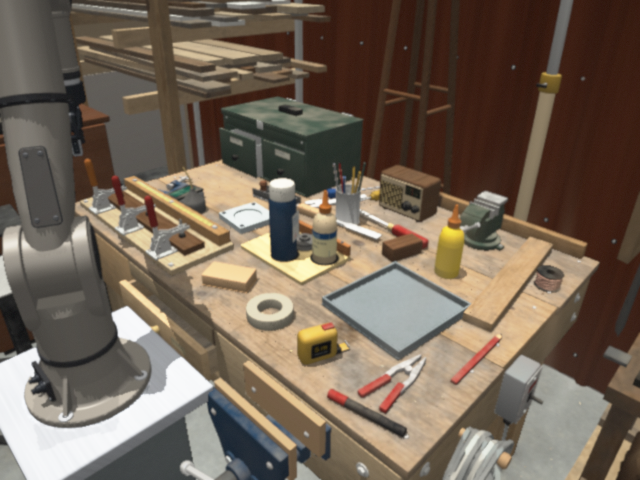

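The top view has +x up and +y left. On the stand are the red-lid jar (250,258), the white-cap can (286,288), the cream bottle with orange nozzle (331,257) and the pulley (291,253). The bed is at (180,258) and the tray at (443,268). There are two bottle-shaped candidates. The one at (331,257) is cream and stands on the stand, so it is the one meant. The one at (445,169) is yellow, a decoy.

Run:
```python
from h import *
np.set_printoptions(precision=4,suppress=True)
im=cv2.imread('pics/top0.png'); hsv=cv2.cvtColor(im,cv2.COLOR_BGR2HSV)
def big(m,box):
    k=np.zeros_like(m); x0,y0,x1,y1=box; k[y0:y1,x0:x1]=m[y0:y1,x0:x1]
    k=cv2.morphologyEx(k,cv2.MORPH_OPEN,np.ones((2,2)))
    return max(cv2.findContours(k,cv2.RETR_EXTERNAL,cv2.CHAIN_APPROX_NONE)[0],key=cv2.contourArea)
def rect(name,c,z):
    P=ray('top',c.reshape(-1,2)+0.0,z)[:,:2].astype(np.float32)
    r=cv2.minAreaRect(P*1000); print(name,r)
for p in [(245,290),(331,300),(400,260),(180,290),(180,258),(250,258),(286,288),(331,250),(331,265)]: print(p,hsv[p[1],p[0]])
stand=big(cv2.inRange(hsv,(18,70,150),(32,255,255)),(225,225,360,320)); rect('stand',stand,.012)
tray=big(cv2.inRange(hsv,(90,20,50),(125,120,200)),(375,200,510,335)); rect('tray',tray,.022)
bed=big(cv2.inRange(hsv,(0,0,150),(180,40,255)),(140,220,220,300)); rect('bed',bed,.018)
can=big(cv2.inRange(hsv,(0,0,150),(180,60,255)),(260,260,315,315)); rect('can cap .203',can,.203)
jar=big(cv2.inRange(hsv,(170,100,60),(180,255,255))|cv2.inRange(hsv,(0,120,60),(6,255,255)),(228,236,275,282)); rect('jar lid .104',jar,.104)
v=im.copy()
for c in(stand,tray,bed,can,jar): cv2.drawContours(v,[c],-1,(0,255,0),1)
cv2.imwrite('pics/seg.png',cv2.resize(v[190:340,130:520],None,fx=2,fy=2))
```

```text
(245, 290) [ 22  85 207]
(331, 300) [ 23  83 208]
(400, 260) [ 68   7 139]
(180, 290) [ 16  54 122]
(180, 258) [ 54   6 203]
(250, 258) [  2 151 150]
(286, 288) [ 26  24 211]
(331, 250) [ 12 152  89]
(331, 265) [ 17  69 160]
stand ((520.80419921875, 66.47184753417969), (229.88365173339844, 112.84174346923828), 88.99002075195312)Traceback (most recent call last):
  File "<stdin>", line 13, in <module>
  File "<stdin>", line 7, in big
ValueError: max() iterable argument is empty
```

Run:
```python
from h import *
np.set_printoptions(precision=4,suppress=True)
im=cv2.imread('pics/top0.png'); hsv=cv2.cvtColor(im,cv2.COLOR_BGR2HSV)
def big(m,box):
    k=np.zeros_like(m); x0,y0,x1,y1=box; k[y0:y1,x0:x1]=m[y0:y1,x0:x1]
    k=cv2.morphologyEx(k,cv2.MORPH_OPEN,np.ones((2,2)))
    return max(cv2.findContours(k,cv2.RETR_EXTERNAL,cv2.CHAIN_APPROX_NONE)[0],key=cv2.contourArea,default=np.zeros((1,1,2),int))
def rect(name,c,z):
    P=ray('top',c.reshape(-1,2)+0.0,z)[:,:2].astype(np.float32)
    r=cv2.minAreaRect(P*1000); print(name,r,cv2.boxPoints(r).ravel().round())
stand=big(cv2.inRange(hsv,(18,70,150),(32,255,255)),(225,225,360,320)); rect('stand',stand,.012)
tray=big(cv2.inRange(hsv,(0,0,60),(180,45,200)),(375,200,510,335)); rect('tray',tray,.022)
bed=big(cv2.inRange(hsv,(0,0,150),(180,40,255)),(140,220,220,300)); rect('bed',bed,.018)
can=big(cv2.inRange(hsv,(0,0,150),(180,60,255)),(260,260,315,315)); rect('can cap .203',can,.203)
jar=big(cv2.inRange(hsv,(170,100,60),(180,255,255))|cv2.inRange(hsv,(0,120,60),(6,255,255)),(228,236,275,282)); rect('jar lid .104',jar,.104)
v=im.copy()
for c in(stand,tray,bed,can,jar): cv2.drawContours(v,[c],-1,(0,255,0),1)
cv2.imwrite('pics/seg.png',cv2.resize(v[190:340,130:520],None,fx=2,fy=2))
```

```text
stand ((520.80419921875, 66.47184753417969), (229.88365173339844, 112.84174346923828), 88.99002075195312) [462. -47. 575. -49. 579. 180. 466. 182.]
tray ((547.7649536132812, -260.81597900390625), (246.68788146972656, 231.21051025390625), 84.62066650390625) [ 421. -373.  651. -394.  674. -149.  444. -127.]
bed ((579.649169921875, 296.33154296875), (121.09495544433594, 121.71238708496094), 83.73731994628906) [513. 243. 634. 230. 647. 350. 526. 363.]
can cap .203 ((514.3865356445312, 69.08147430419922), (55.33612060546875, 53.244441986083984), 89.04969787597656) [487.  42. 541.  41. 541.  96. 488.  97.]
jar lid .104 ((573.18505859375, 135.60177612304688), (38.9758415222168, 51.511207580566406), 87.6356201171875) [547. 117. 598. 115. 600. 154. 548. 156.]
```

View pics/seg.png

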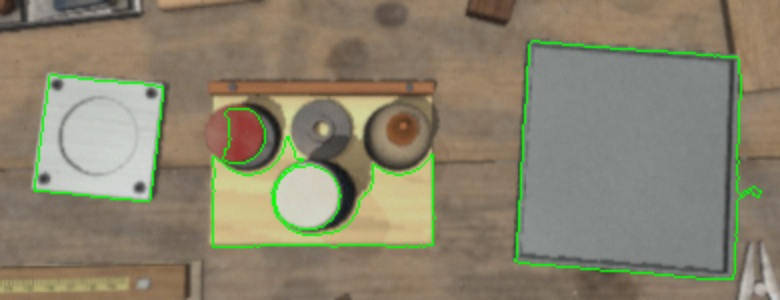

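Stand centre is about (0.5465, 0.066), yaw -0.018. Measured can (0.514, 0.069) fits its mark. Tray centre is about (0.549, -0.248), yaw -0.095. Bed is at (0.580, 0.296). Moving now.

>>> carry_out(
  steps=[
    [0,0,-0.4,-0.1],
    [-0.4,0,-0.4,-0.2],
    [-0.7,0,-0.4,-0.3],
    [-0.95,0,-0.4,-0.405],
    [-0.95,0,-0.4,-0.405],
    [-0.95,0,-0.4,-0.405],
  ],
  claw=0,
  force=60,
)

```text
clock: 0.6
tool_pos: [0.3713, 0.4309, 0.2615]
tcp_rot: [[-1.0, 0.03, 0.004], [0.03, 1.0, -0.004], [-0.004, -0.004, -1.0]]
force: [1.1, 0.0, -0.5]
opening: 0.0851
```

>>> carry_out(
  steps=[
    [-0.25,-0.25,0,0],
    [-0.5,-0.5,0,0],
    [-0.75,-0.75,0,0],
    [-0.9,-1,0,0],
    [-0.9,-1,0,0],
    [-0.9,-1,0,0],
  ],
)

```text
clock: 1.1
tool_pos: [0.502, 0.2735, 0.2615]
tcp_rot: [[-0.999, 0.033, 0.003], [0.033, 0.999, -0.008], [-0.004, -0.008, -1.0]]
force: [1.4, -2.0, 0.1]
opening: 0.0858
```

Run:
```python
from h import *
np.set_printoptions(precision=4,suppress=True)
s=bot.sense(); print(s['clock'],s['tool_pos'],s['tcp_rot'],s['qpos'])
snap('wrist','w1')
```

```text
1.1 [0.502  0.2735 0.2615] [[-0.9994  0.0332  0.0033]
 [ 0.0332  0.9994 -0.0077]
 [-0.0036 -0.0076 -1.    ]] [-0.6311  0.3345  0.1359  1.3377 -0.0363  1.4731  1.0385]
```

View pics/w1.png

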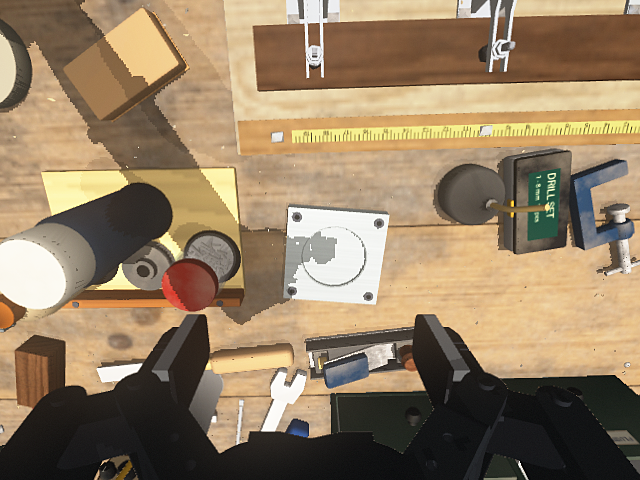

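The wrist view shows the bed with its recess at about (334,256), the jar lid at (190,286), the pulley at (148,268), the can cap at (35,272), and the stand.

Run:
```python
from h import *
np.set_printoptions(precision=4,suppress=True)
s=bot.sense();
im=cv2.imread('pics/w1.png'); g=cv2.cvtColor(im,cv2.COLOR_BGR2GRAY); hsv=cv2.cvtColor(im,cv2.COLOR_BGR2HSV)
sc=ray('wrist',[(297,217),(379,216),(368,297),(289,293)],.018); print(sc,sc.mean(0))
co=ray('wrist',[(289,206),(390,214),(381,304),(284,299)],.018); print('corners',co,co.mean(0))
print('recess',ray('wrist',[(334,256)],.018))
lid=cv2.inRange(hsv,(170,100,60),(180,255,255))|cv2.inRange(hsv,(0,120,60),(6,255,255)); lid[:,300:]=0;lid[:240]=0;lid[330:]=0;lid[:,:150]=0
c=max(cv2.findContours(lid,0,1)[0],key=cv2.contourArea); print(cv2.boundingRect(c),ray('wrist',[cv2.minEnclosingCircle(c)[0]],.104))
print('hub',ray('wrist',[(146,269)],.038),'stand front corners',ray('wrist',[(236,168),(42,172)],.012), 'side bottom',ray('wrist',[(242,289)],.012))
```

```text
[[0.5258 0.2618 0.018 ]
 [0.5271 0.3592 0.018 ]
 [0.6342 0.3489 0.018 ]
 [0.6259 0.2476 0.018 ]] [0.5782 0.3044 0.018 ]
corners [[0.5121 0.2529 0.018 ]
 [0.5249 0.3722 0.018 ]
 [0.6448 0.366  0.018 ]
 [0.6343 0.2408 0.018 ]] [0.579 0.308 0.018]
recess [[0.5766 0.3055 0.018 ]]
(162, 260, 56, 51) [[0.5702 0.1547 0.104 ]]
hub [[0.5797 0.0797 0.038 ]] stand front corners [[ 0.4671  0.1933  0.012 ]
 [ 0.4647 -0.0353  0.012 ]] side bottom [[0.6216 0.1866 0.012 ]]
```

>>> carry_out(
  steps=[
    [0,-0.25,0,0],
    [0,-0.5,0,0.02],
    [0,-0.75,0,0.05],
    [-0.08,-1,0,0.05],
    [-0.08,-1,0,0.05],
    [-0.08,-1,0,0.05],
    [-0.08,-1,0,0.05],
  ],
)

```text
clock: 1.73
tool_pos: [0.5048, 0.1361, 0.2617]
tcp_rot: [[-0.998, 0.067, -0.001], [0.067, 0.998, 0.002], [0.001, 0.002, -1.0]]
force: [-0.4, 0.1, 0.7]
opening: 0.0856
```

Run:
```python
from h import *
np.set_printoptions(precision=4,suppress=True)
s=bot.sense(); print(s['clock'],s['tool_pos'],s['tcp_rot'])
snap('wrist','w2')
```

```text
1.7333 [0.5048 0.1361 0.2617] [[-0.9977  0.0675 -0.0012]
 [ 0.0675  0.9977  0.0018]
 [ 0.0013  0.0017 -1.    ]]
```

View pics/w2.png

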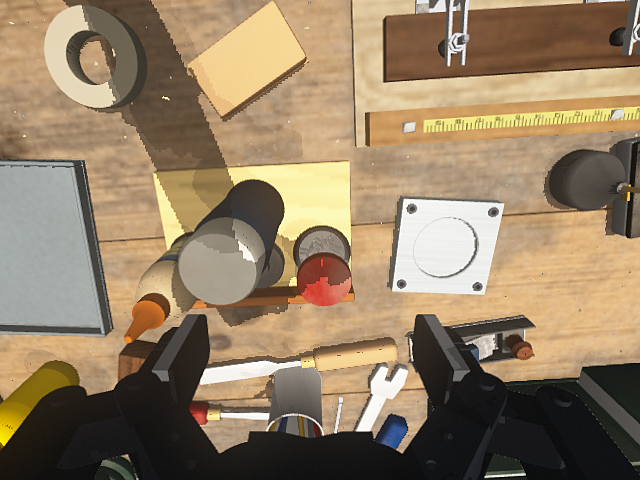

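The wrist measurement came out about 10 mm off in y because the calibration was read after the arm had settled. I'll retake it with the arm settled and the calibration read first.

```bash
cat >> h.py <<'E'
def wsnap(f):
    viewer.snapshot('wrist'); viewer.snapshot('wrist'); c=viewer.get_calibration('wrist'); return snap('wrist',f),c
def ell(mask,z,c,n='wrist'):
    k=max(cv2.findContours(mask,0,1)[0],key=cv2.contourArea); P=ray(n,k.reshape(-1,2),z,c)[:,:2].astype(np.float32)*1000
    (ce,r)=cv2.minEnclosingCircle(P); return np.round(ce,1),round(2*r,1),np.round(cv2.fitEllipse(P)[0],1)
def box(m,x0,y0,x1,y1):
    k=np.zeros_like(m); k[y0:y1,x0:x1]=m[y0:y1,x0:x1]; return cv2.morphologyEx(k,cv2.MORPH_OPEN,np.ones((3,3)))
E
python3 - <<'E'
from h import *
np.set_printoptions(precision=4,suppress=True)
im,c=wsnap('w3'); hsv=cv2.cvtColor(im,cv2.COLOR_BGR2HSV)
print(bot.sense()['tool_pos'],bot.sense()['tcp_rot'][1])
bed=box(cv2.inRange(hsv,(0,0,185),(180,40,255)),380,180,515,310)
k=max(cv2.findContours(bed,0,1)[0],key=cv2.contourArea); print('bed',cv2.boundingRect(k),cv2.minAreaRect(ray('wrist',k.reshape(-1,2),.018,c)[:,:2].astype(np.float32)*1000))
red=cv2.inRange(hsv,(170,100,60),(180,255,255))|cv2.inRange(hsv,(0,120,60),(6,255,255))
print('lid',ell(box(red,285,240,375,310),.104,c))
cap=cv2.inRange(hsv,(0,0,120),(180,45,255)); print('cap',ell(box(cap,160,200,290,320),.203,c))
print('bottle tip',ray('wrist',[(129,338)],.192,c)); print('stand corners',ray('wrist',[(350,161),(154,171)],.012,c))
E
```

```text
[0.505  0.1362 0.2617] [0.0659 0.9978 0.0007]
bed (392, 199, 112, 96) ((582.4912109375, 298.7868957519531), (120.14275360107422, 120.29178619384766), 83.68123626708984)
lid (array([576.9, 144.7]), 55.1, array([578.1, 141.4]))
cap (array([513.7,  73.5]), 59.5, array([516.8,  74.1]))
bottle tip [[ 0.5738 -0.0097  0.192 ]]
stand corners [[ 0.47    0.1854  0.012 ]
 [ 0.4664 -0.0418  0.012 ]]
```

>>> carry_out(
  steps=[
    [-0.09,-0.25,0,0],
    [-0.09,-0.435,0,0],
    [-0.09,-0.435,0,0],
    [-0.09,-0.435,0,0],
    [-0.09,-0.435,0.15,0],
    [-0.09,-0.435,0.3,0],
    [-0.09,-0.435,0.45,0],
    [-0.09,-0.435,0.6,0],
    [-0.09,-0.435,0.7,0],
    [-0.09,-0.435,0.77,0],
    [-0.09,-0.435,0.77,0],
    [-0.09,-0.435,0.77,0],
  ],
)

```text
clock: 2.93
tool_pos: [0.5145, 0.069, 0.1465]
tcp_rot: [[-0.998, 0.068, -0.0], [0.068, 0.998, 0.0], [0.0, 0.0, -1.0]]
force: [-0.1, -0.5, 0.2]
opening: 0.0854
```

Run:
```python
from h import *
s=bot.sense(); print(s['tool_pos'],s['tcp_rot'],s['force'])
wsnap('w4')
```

```text
[0.51448245 0.06901407 0.14650302] [[-9.97685566e-01  6.79950755e-02 -4.26355539e-04]
 [ 6.79949020e-02  9.97685585e-01  4.08914472e-04]
 [ 4.53172946e-04  3.78978063e-04 -9.99999826e-01]] [-0.05599045 -0.52705935  0.23696978]
```

View pics/w4.png

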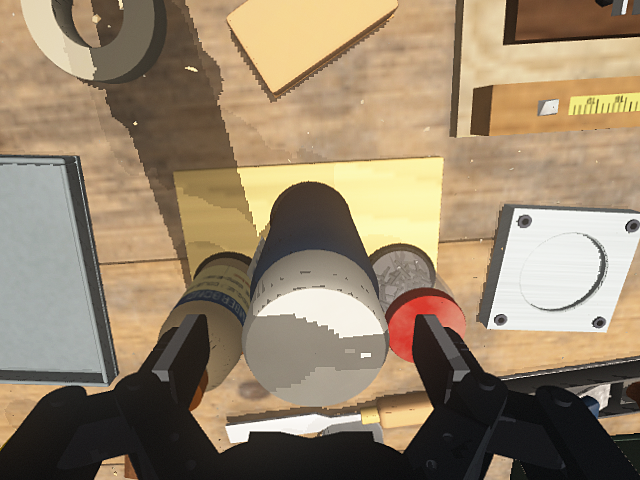

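Can is centred between the fingers (315 against a midline of 311). Closing.

>>> carry_out(
  steps=[
    [0,0,0,0],
    [0,0,0,0],
    [0,0,0,0],
    [0,0,0,0],
    [0,0,0,0],
    [0,0,0,0],
    [0,0,0,0],
    [0,0,0,0],
  ],
  claw=1,
  force=60,
)

```text
clock: 3.75
tool_pos: [0.5159, 0.0682, 0.1479]
tcp_rot: [[-0.998, 0.07, 0.003], [0.07, 0.998, 0.001], [-0.003, 0.001, -1.0]]
force: [0.9, 1.1, 5.9]
opening: 0.057
```

>>> carry_out(
  steps=[
    [0,0,-0.1,0],
    [0,0,-0.2,0],
    [0,0,-0.3,0],
    [0.1,0,-0.4,0],
    [0.2,0,-0.5,0],
    [0.3,-0.1,-0.5,0],
    [0.4,-0.25,-0.5,0],
    [0.4,-0.4,-0.5,0],
    [0.4,-0.6,-0.5,0],
    [0.4,-0.8,-0.5,0],
    [0.4,-1,-0.5,0],
    [0.4,-1,-0.5,0],
  ],
)

```text
clock: 4.75
tool_pos: [0.4417, -0.0866, 0.2208]
tcp_rot: [[-0.997, 0.082, -0.003], [0.082, 0.997, -0.006], [0.002, -0.006, -1.0]]
force: [-1.1, -0.9, -2.0]
opening: 0.0567
```

Run:
```python
from h import *
im,c=wsnap('w5'); print(bot.sense()['tool_pos'])
s=viewer.snapshot('scene'); cv2.imwrite('pics/s5.png',np.hstack([cv2.resize(im,(400,300)),s[100:400,150:550]]))
```

```text
[ 0.4432722  -0.07741109  0.22053369]
```

View pics/s5.png

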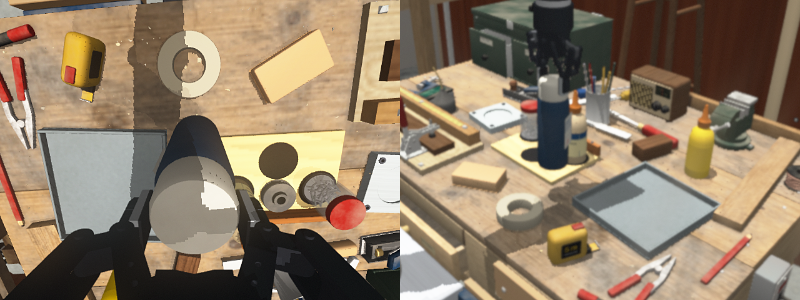

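Can is held upright. On to the tray.

>>> carry_out(
  steps=[
    [0,-0.15,0,0],
    [-0.1,-0.35,0,0],
    [-0.2,-0.55,0,0],
    [-0.3,-0.75,0,0],
    [-0.4,-0.9,0,0],
    [-0.5,-1,0,0],
    [-0.6,-1,0,0],
    [-0.65,-1,0,0],
    [-0.65,-1,0,0],
    [-0.65,-1,0,0],
  ],
)

```text
clock: 5.78
tool_pos: [0.5311, -0.2317, 0.2206]
tcp_rot: [[-0.998, 0.066, -0.002], [0.066, 0.998, 0.002], [0.002, 0.002, -1.0]]
force: [-0.7, 0.1, -2.6]
opening: 0.0567
```

```bash
cat > go.py <<'E'
import sys
from h import *
x,y,z=map(float,sys.argv[1:4]); s=bot.sense(); R=np.array(s['tcp_rot']); d=R.T@(np.array([x,y,z])-np.array(s['tool_pos']))/.15
print('t',round(s['clock'],2),'pos',np.round(s['tool_pos'],4),'yaw',round(np.arctan2(-R[0,1],R[1,1]),4),'qd',round(np.abs(s['qd']).max(),3),'F',np.round(s['force'],1),'shift',np.round(d,3))
E
python3 - <<'E'
from h import *
viewer.snapshot('wrist');viewer.snapshot('wrist')
E
python3 go.py .5437 -.2994 .1405
```

```text
t 5.88 pos [ 0.5304 -0.2328  0.2213] yaw -0.0681 qd 0.011 F [ 0.  -0.6 -3.2] shift [-0.119 -0.437  0.538]
```

>>> carry_out(
  steps=[
    [-0.06,-0.15,0,0],
    [-0.12,-0.3,0,0],
    [-0.12,-0.435,0,0],
    [-0.12,-0.435,0.1,0],
    [-0.12,-0.435,0.2,0],
    [-0.12,-0.435,0.3,0],
    [-0.12,-0.435,0.4,0],
    [-0.12,-0.435,0.47,0],
    [-0.12,-0.435,0.5,0],
    [-0.12,-0.435,0.52,0],
    [-0.12,-0.435,0.535,0],
    [-0.12,-0.435,0.535,0],
  ],
)

```text
clock: 6.88
tool_pos: [0.5446, -0.3006, 0.1417]
tcp_rot: [[-0.998, 0.07, 0.001], [0.07, 0.998, -0.0], [-0.001, -0.0, -1.0]]
force: [0.0, 0.8, -2.0]
opening: 0.0566
```

>>> carry_out(
  steps=[
    [0,0,0,0],
    [0,0,0,0],
  ],
)

```text
clock: 7.05
tool_pos: [0.5449, -0.3009, 0.1421]
tcp_rot: [[-0.998, 0.07, 0.001], [0.07, 0.998, -0.001], [-0.001, -0.001, -1.0]]
force: [0.7, -0.7, -2.4]
opening: 0.0566
```

>>> carry_out(
  steps=[
    [0,0,0.007,0],
    [0,0,0.014,0],
    [0,0,0.014,0],
    [0,0,0.014,0],
  ],
)

```text
clock: 7.38
tool_pos: [0.5454, -0.3009, 0.141]
tcp_rot: [[-0.998, 0.07, 0.003], [0.07, 0.998, -0.001], [-0.003, -0.001, -1.0]]
force: [-0.6, 0.4, 5.9]
opening: 0.0567
```

>>> carry_out(
  steps=[
    [0,0,0,0],
    [0,0,0,0],
    [0,0,0,0],
    [0,0,0,0],
    [0,0,0,0],
    [0,0,-0.1,0],
    [0,0,-0.25,0],
    [0,0,-0.45,0],
    [0,0,-0.65,0],
    [0,0,-0.8,0],
    [0,0,-0.8,0],
    [0,0,-0.8,0],
  ],
  claw=0,
)

```text
clock: 8.38
tool_pos: [0.5451, -0.3013, 0.2608]
tcp_rot: [[-0.998, 0.07, 0.003], [0.07, 0.998, -0.002], [-0.003, -0.002, -1.0]]
force: [0.7, -0.2, -0.1]
opening: 0.0856
```

```bash
python3 go.py .574 -.0105 .2617
```

```text
t 8.38 pos [ 0.5451 -0.3013  0.2608] yaw -0.0701 qd 0.065 F [ 0.7 -0.2 -0.1] shift [-0.057  1.947 -0.009]
```

>>> carry_out(
  steps=[
    [0,0.15,0,0],
    [0,0.35,0,-0.02],
    [0,0.6,0,-0.05],
    [0,0.85,0,-0.05],
    [0,1,0,-0.05],
    [0,1,0,-0.05],
  ],
)

```text
clock: 8.88
tool_pos: [0.5557, -0.1412, 0.257]
tcp_rot: [[-1.0, 0.005, -0.003], [0.005, 1.0, 0.007], [0.003, 0.007, -1.0]]
force: [0.4, 1.8, 0.2]
opening: 0.0855
```

>>> carry_out(
  steps=[
    [0,0.2,0,0],
    [0,0.4,0,0],
    [0,0.55,0,0],
    [0,0.7,0,0],
    [0,0.7,0,0],
    [0,0.7,0,0],
  ],
)

```text
clock: 9.38
tool_pos: [0.556, -0.0444, 0.2575]
tcp_rot: [[-1.0, 0.014, -0.003], [0.014, 1.0, 0.0], [0.003, 0.0, -1.0]]
force: [0.3, -0.9, 0.4]
opening: 0.0855
```

```bash
python3 - <<'E'
from h import *
im,c=wsnap('w6'); hsv=cv2.cvtColor(im,cv2.COLOR_BGR2HSV)
t=viewer.snapshot('top'); cv2.imwrite('pics/s6.png',np.hstack([cv2.resize(im,(480,360)),cv2.resize(t[190:340,370:510],(320,360))]))
np.savez('c6.npz',**{k:np.array(v) for k,v in c.items()})
E
python3 go.py .574 -.0105 .2617
```

```text
t 9.58 pos [ 0.5563 -0.0482  0.2587] yaw -0.0211 qd 0.005 F [-0.4 -1.   0.1] shift [-0.113  0.254 -0.02 ]
```

View pics/s6.png

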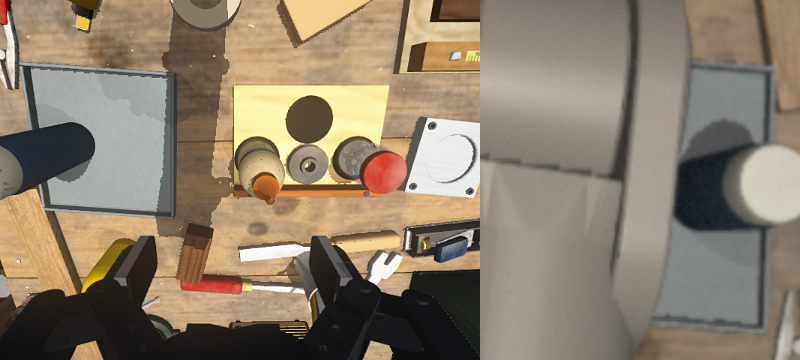

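The can stands in the tray. The bottle's nozzle tip is at about (363,268) in the full image, the empty mark at (412,157) and the pulley hub at (411,217). Cream bottle on the stand is confirmed, and the yellow decoy is at the lower left.

Run:
```python
from h import *
np.set_printoptions(precision=4,suppress=True)
c=dict(np.load('c6.npz')); im=cv2.imread('pics/w6.png'); hsv=cv2.cvtColor(im,cv2.COLOR_BGR2HSV)
print('mark',ray('wrist',[(412,157)],.012,c),'hub',ray('wrist',[(411,222)],.038,c))
print('tray corners',ray('wrist',[(33,85),(233,98),(230,289)],.022,c))
print('stand front',ray('wrist',[(312,114),(518,113)],.012,c))
org=box(cv2.inRange(hsv,(5,150,80),(16,255,255)),325,220,385,280); k=max(cv2.findContours(org,0,1)[0],key=cv2.contourArea)
print(cv2.boundingRect(k)); p=k[k[:,0,1].argmax(),0]; print('nozzle end',p,ray('wrist',[p],.192,c))
red=cv2.inRange(hsv,(170,100,60),(180,255,255))|cv2.inRange(hsv,(0,120,60),(6,255,255)); print('lid',ell(box(red,470,190,550,270),.104,c))
```

```text
mark [[0.5151 0.0688 0.012 ]] hub [[0.5844 0.0657 0.038 ]]
tray corners [[ 0.4311 -0.3378  0.022 ]
 [ 0.4495 -0.1271  0.022 ]
 [ 0.6719 -0.1503  0.022 ]]
stand front [[ 0.467  -0.044   0.012 ]
 [ 0.4693  0.1826  0.012 ]]
(337, 230, 48, 43)
nozzle end [359 272] [[ 0.5771 -0.0127  0.192 ]]
lid (array([576. , 144.9]), 56.1, array([576.6, 142.5]))
```

>>> carry_out(
  steps=[
    [-0.11,0.15,0,0],
    [-0.11,0.247,0,0],
    [-0.11,0.247,0,0],
    [-0.11,0.247,0.15,0],
    [-0.11,0.247,0.35,0],
    [-0.11,0.247,0.5,0],
    [-0.11,0.247,0.6,0],
    [-0.11,0.247,0.7,0],
    [-0.11,0.247,0.745,0],
    [-0.11,0.247,0.745,0],
    [-0.11,0.247,0.745,0],
  ],
)

```text
clock: 10.5
tool_pos: [0.574, -0.0103, 0.1477]
tcp_rot: [[-1.0, 0.019, 0.0], [0.019, 1.0, -0.001], [-0.0, -0.001, -1.0]]
force: [-0.2, -0.1, -0.7]
opening: 0.085
```

```bash
python3 - <<'E'
from h import *
im,c=wsnap('w7'); print(ray('wrist',[(0,0)],.15,c)[0])
cv2.imwrite('pics/w7c.png',im[150:480,150:490])
E
python3 go.py .574 -.0115 .147
```

```text
[ 0.44131089 -0.13535521  0.15      ]
t 10.65 pos [ 0.5749 -0.0096  0.1488] yaw -0.018 qd 0.006 F [-0.5  1.  -0.1] shift [ 0.006 -0.013  0.012]
```

View pics/w7c.png

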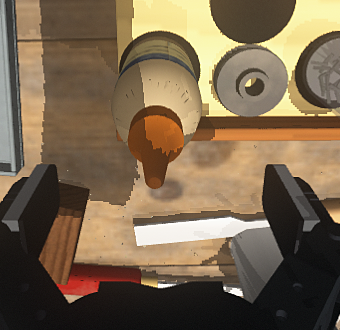

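Bottle sits between the fingers, about 2 mm off centre. I'll nudge and close.

>>> carry_out(
  steps=[
    [0,-0.012,0.01,0],
    [0,-0.012,0.01,0],
    [0,-0.012,0.01,0],
    [0,-0.012,0.01,0],
    [0,-0.012,0.01,0],
    [0,-0.012,0.01,0],
    [0,-0.012,0.01,0],
    [0,-0.012,0.01,0],
    [0,-0.012,0.01,0],
    [0,-0.012,0.01,0],
    [0,-0.012,0.01,0],
    [0,-0.012,0.01,0],
  ],
  claw=1,
  force=60,
)

```text
clock: 11.65
tool_pos: [0.574, -0.0112, 0.1461]
tcp_rot: [[-1.0, 0.018, 0.0], [0.018, 1.0, -0.0], [-0.0, -0.0, -1.0]]
force: [0.8, -1.1, 1.5]
opening: 0.0076
```

>>> carry_out(
  steps=[
    [0,0,-0.1,0],
    [0,0,-0.2,0],
    [0,0,-0.3,0],
    [0,0,-0.4,0],
    [0,0,-0.4,0],
    [0,0,-0.4,0],
  ],
)

```text
clock: 12.15
tool_pos: [0.5737, -0.0106, 0.2054]
tcp_rot: [[-1.0, 0.017, -0.0], [0.017, 1.0, 0.0], [0.0, 0.0, -1.0]]
force: [0.7, -0.0, -3.7]
opening: 0.0077
```

```bash
python3 - <<'E'
from h import *
im,c=wsnap('w8'); s=viewer.snapshot('scene'); cv2.imwrite('pics/s8.png',np.hstack([cv2.resize(im,(400,300)),s[100:400,150:550]]))
E
python3 go.py .6077 -.208 .14
```

```text
t 12.35 pos [ 0.5725 -0.0107  0.204 ] yaw -0.0175 qd 0.007 F [-0.2 -0.2 -4.1] shift [-0.259 -1.311  0.426]
```

View pics/s8.png

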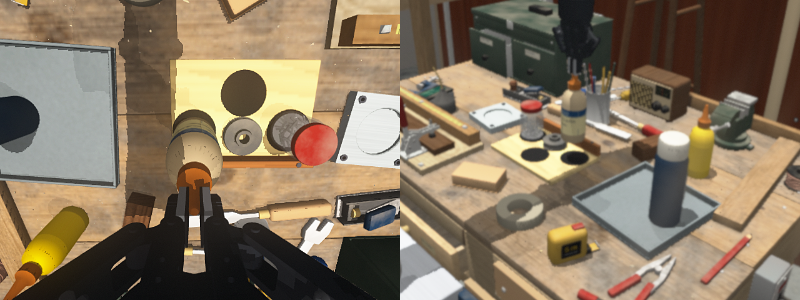

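Bottle is held upright, but the opening of 8 mm means the pads sit on the nozzle, not the cap, so they are higher than I assumed. I'll check the finger tip geometry from the image.

Run:
```python
from h import *
s=bot.sense(); p=np.array(s['tool_pos']); R=np.array(s['tcp_rot'])
im=cv2.imread('pics/w8.png')
for k in (0,10,20,30,40):
    q=proj('wrist',[p-R[:,2]*k/1000+R[:,1]*w for w in(-.014,-.008,0,.008,.014)])
    for a,col in zip(q,[(255,0,255),(0,255,0),(0,0,255),(0,255,0),(255,0,255)]): cv2.circle(im,tuple(int(round(v)) for v in a),1,col,-1)
    print(k,q[2])
cv2.imwrite('pics/w8c.png',cv2.resize(im[190:440,200:440],None,fx=2.4,fy=2.4,interpolation=cv2.INTER_NEAREST))
```

```text
0 [309.40096446 286.81072288]
10 [309.3682339  295.62508139]
20 [309.33193009 305.40870104]
30 [309.29143796 316.32973811]
40 [309.24599385 328.59734361]
```

View pics/w8c.png

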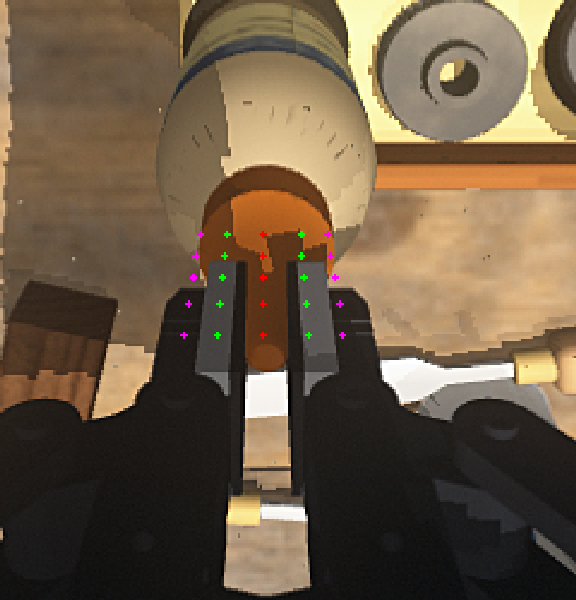

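Run:
```python
from h import *
np.set_printoptions(precision=4,suppress=True)
s=bot.sense(); p=np.array(s['tool_pos']); R=np.array(s['tcp_rot']); c=viewer.get_calibration('wrist')
Rc=cv2.Rodrigues(np.array(c['rvec']))[0]; C=-Rc.T@np.array(c['tvec']).ravel()
print('cam in tool',R.T@(C-p),'cam axes in tool',(R.T@Rc.T).round(3), np.array(c['intrinsics'])[0,0])
# open tip corners: intersect rays with tool planes y=+-.0425
for uv in [(207,315),(415,315),(184,315),(437,315)]:
    a=ray('wrist',[uv],0.0,c)[0]; d=R.T@(a-C); o=R.T@(C-p)
    for y in(.0425,.0525): 
        t=(np.sign(d[1])*y-o[1])/d[1]; print(uv,y,o+t*d)
for uv in [(299,299),(323,299)]:
    a=ray('wrist',[uv],0.0,c)[0]; d=R.T@(a-C); o=R.T@(C-p)
    for x in (-.011,.011,0): t=(x-o[0])/d[0]; print(uv,x,o+t*d)
```

```text
cam in tool [ 0.0839  0.0003 -0.1721] cam axes in tool [[ 0.001 -0.945 -0.326]
 [ 1.     0.001  0.001]
 [-0.001 -0.326  0.945]] 360.97187040400206
(207, 315) 0.0425 [ 0.0067 -0.0425 -0.0403]
(207, 315) 0.0525 [-0.0114 -0.0525 -0.0095]
(415, 315) 0.0425 [ 0.0093  0.0425 -0.0449]
(415, 315) 0.0525 [-0.0083  0.0525 -0.0147]
(184, 315) 0.0425 [ 0.0208 -0.0425 -0.0645]
(184, 315) 0.0525 [ 0.0061 -0.0525 -0.0393]
(437, 315) 0.0425 [ 0.0223  0.0425 -0.067 ]
(437, 315) 0.0525 [ 0.0077  0.0525 -0.0421]
(299, 299) -0.011 [-0.011  -0.0058  0.0072]
(299, 299) 0.011 [ 0.011  -0.0044 -0.0344]
(299, 299) 0 [ 0.     -0.0051 -0.0136]
(323, 299) -0.011 [-0.011   0.0075  0.0072]
(323, 299) 0.011 [ 0.011   0.0059 -0.0344]
(323, 299) 0 [ 0.      0.0067 -0.0136]
```

The visual tips stand about 30 mm behind the TCP, and contact evidence agrees, so I'll go lower for the next grasps with force checks. Now I'll carry the bottle to the tray.

>>> carry_out(
  steps=[
    [0,-0.1,0,0],
    [-0.05,-0.25,0,0],
    [-0.1,-0.4,0,0],
    [-0.15,-0.55,0,0],
    [-0.2,-0.7,0,0],
    [-0.26,-0.85,0,0],
    [-0.26,-0.95,0,0],
    [-0.26,-1,0,0],
    [-0.26,-1,0,0],
  ],
)

```text
clock: 13.1
tool_pos: [0.6086, -0.1647, 0.2048]
tcp_rot: [[-1.0, 0.022, -0.003], [0.022, 1.0, -0.002], [0.003, -0.002, -1.0]]
force: [-0.8, 0.2, -3.4]
opening: 0.0077
```

>>> carry_out(
  steps=[
    [0,-0.1,0,0],
    [0,-0.2,0,0],
    [0,-0.28,0,0],
    [0,-0.31,0,0],
    [0,-0.31,0.1,0],
    [0,-0.31,0.2,0],
    [0,-0.31,0.3,0],
    [0,-0.31,0.35,0],
    [0,-0.31,0.39,0],
    [0,-0.31,0.41,0],
    [0,-0.31,0.41,0],
    [0,-0.31,0.41,0],
  ],
)

```text
clock: 14.1
tool_pos: [0.6098, -0.2083, 0.1451]
tcp_rot: [[-1.0, 0.018, 0.001], [0.018, 1.0, -0.0], [-0.001, -0.0, -1.0]]
force: [-0.5, -0.8, -4.3]
opening: 0.0073
```

```bash
python3 go.py .6077 -.208 .1395
```

```text
t 14.1 pos [ 0.6098 -0.2083  0.1451] yaw -0.0175 qd 0.009 F [-0.5 -0.8 -4.3] shift [0.014 0.002 0.038]
```

>>> carry_out(
  steps=[
    [0,0,0.015,0],
    [0,0,0.025,0],
    [0,0,0.035,0],
    [0,0,0.04,0],
    [0,0,0.04,0],
    [0,0,0.04,0],
  ],
)

```text
clock: 14.6
tool_pos: [0.6097, -0.2083, 0.1391]
tcp_rot: [[-1.0, 0.018, 0.001], [0.018, 1.0, -0.0], [-0.001, -0.0, -1.0]]
force: [-0.9, 0.6, -0.6]
opening: 0.0078
```

>>> carry_out(
  steps=[
    [0,0,0,0],
    [0,0,0,0],
    [0,0,0,0],
    [0,0,0,0],
    [0,0,0,0],
    [0,0,-0.1,0],
    [0,0,-0.25,0],
    [0,0,-0.45,0],
    [0,0,-0.65,0],
    [0,0,-0.75,0],
    [0,0,-0.75,0],
  ],
  claw=0,
)

```text
clock: 15.52
tool_pos: [0.6117, -0.2095, 0.2562]
tcp_rot: [[-1.0, 0.017, 0.009], [0.017, 1.0, -0.004], [-0.009, -0.003, -1.0]]
force: [0.5, -0.3, 0.0]
opening: 0.0854
```

>>> carry_out(
  steps=[
    [0,0.2,0,0],
    [0,0.4,0,0],
    [0.1,0.6,0,0],
    [0.2,0.8,0,0],
    [0.22,1,0,0],
    [0.22,1,0,0],
  ],
)

```text
clock: 16.02
tool_pos: [0.5783, -0.0471, 0.2497]
tcp_rot: [[-1.0, 0.005, -0.002], [0.005, 1.0, 0.008], [0.002, 0.008, -1.0]]
force: [0.0, 1.3, 0.1]
opening: 0.0856
```

>>> carry_out(
  steps=[
    [0,0.25,0.1,0],
    [0,0.5,0.2,0],
    [0,0.75,0.3,0],
    [0,1,0.3,0],
    [0,1,0.3,0],
    [0,1,0.3,0],
    [0,1,0.3,0],
  ],
)

```text
clock: 16.6
tool_pos: [0.5814, 0.0917, 0.205]
tcp_rot: [[-1.0, 0.017, -0.001], [0.017, 1.0, -0.002], [0.001, -0.002, -1.0]]
force: [0.0, -0.8, 0.4]
opening: 0.0853
```

```bash
python3 - <<'E'
from h import *
im,c=wsnap('w9'); t=viewer.snapshot('top'); cv2.imwrite('pics/s9.png',np.hstack([cv2.resize(im,(480,360)),cv2.resize(t[190:340,370:510],(320,360))]))
hsv=cv2.cvtColor(im,cv2.COLOR_BGR2HSV)
red=cv2.inRange(hsv,(170,100,60),(180,255,255))|cv2.inRange(hsv,(0,120,60),(6,255,255)); print('lid',ell(box(red,200,100,640,400),.104,c))
E
python3 go.py .576 .144 .04
```

```text
lid (array([576.3, 145. ]), 55.1, array([576.6, 142.6]))
t 16.8 pos [0.582  0.0902 0.2061] yaw -0.021 qd 0.008 F [ 0.4  0.3 -0.1] shift [0.048 0.358 1.107]
```

View pics/s9.png

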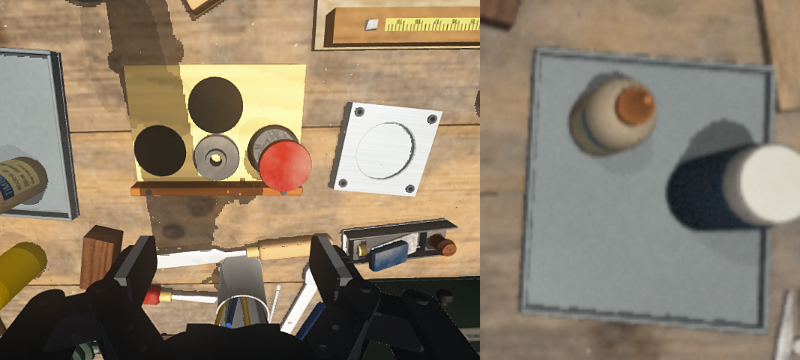

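Both stand upright in the tray. Now the jar.

>>> carry_out(
  steps=[
    [0.045,0.2,0,0],
    [0.045,0.357,0,0],
    [0.045,0.357,0,0],
    [0.045,0.357,0.2,0],
    [0.045,0.357,0.4,0],
    [0.045,0.357,0.6,0],
    [0.045,0.357,0.75,0],
    [0.045,0.357,0.85,0],
    [0.045,0.357,0.95,0],
    [0.045,0.357,0.98,0],
    [0.045,0.357,0.98,0],
  ],
)

```text
clock: 17.72
tool_pos: [0.5749, 0.1447, 0.0576]
tcp_rot: [[-1.0, 0.019, -0.003], [0.019, 1.0, -0.001], [0.003, -0.001, -1.0]]
force: [-0.3, 0.5, -0.9]
opening: 0.0853
```

```bash
python3 go.py .576 .144 .04
```

```text
t 17.72 pos [0.5749 0.1447 0.0576] yaw -0.0192 qd 0.039 F [-0.3  0.5 -0.9] shift [-0.008 -0.005  0.117]
```

>>> carry_out(
  steps=[
    [0,0,0.05,0],
    [0,0,0.1,0],
    [0,0,0.117,0],
    [0,0,0.117,0],
    [0,0,0.117,0],
  ],
)

```text
clock: 18.13
tool_pos: [0.5759, 0.1461, 0.0415]
tcp_rot: [[-1.0, 0.018, 0.0], [0.018, 1.0, 0.0], [-0.0, 0.0, -1.0]]
force: [0.3, 0.1, -0.2]
opening: 0.0854
```

>>> carry_out(
  steps=[
    [0,0,0,0],
    [0,0,0,0],
    [0,0,0,0],
    [0,0,0,0],
    [0,0,0,0],
    [0,0,0,0],
    [0,0,0,0],
    [0,0,0,0],
  ],
  claw=1,
  force=60,
)

```text
clock: 18.8
tool_pos: [0.5775, 0.1451, 0.0431]
tcp_rot: [[-1.0, 0.018, 0.003], [0.018, 1.0, -0.001], [-0.003, -0.001, -1.0]]
force: [-0.1, -1.6, 6.0]
opening: 0.0551
```

>>> carry_out(
  steps=[
    [0,0,-0.1,0],
    [0,0,-0.2,0],
    [0,0,-0.35,0],
    [0,0,-0.5,0],
    [0,0,-0.6,0],
    [0,0,-0.6,0],
    [0,0,-0.6,0],
  ],
)

```text
clock: 19.38
tool_pos: [0.5759, 0.1463, 0.1313]
tcp_rot: [[-1.0, 0.017, 0.001], [0.017, 1.0, 0.0], [-0.001, 0.0, -1.0]]
force: [-0.1, 0.1, -3.5]
opening: 0.0547
```

```bash
python3 go.py .498 -.198 .13
```

```text
t 19.38 pos [0.5759 0.1463 0.1313] yaw -0.0175 qd 0.045 F [-0.1  0.1 -3.5] shift [ 0.479 -2.304  0.007]
```

>>> carry_out(
  steps=[
    [0.1,-0.1,0,0],
    [0.2,-0.25,0,0],
    [0.3,-0.4,0,0],
    [0.4,-0.6,0,0],
    [0.47,-0.8,0,0],
    [0.5,-1,0,0],
    [0.5,-1,0,0],
  ],
)

```text
clock: 19.97
tool_pos: [0.4945, -0.0118, 0.1295]
tcp_rot: [[-1.0, 0.029, -0.005], [0.029, 1.0, -0.006], [0.005, -0.006, -1.0]]
force: [0.3, -2.4, -1.8]
opening: 0.0545
```

>>> carry_out(
  steps=[
    [0,-0.15,0,0],
    [0,-0.35,0,0],
    [0,-0.55,0,0],
    [0,-0.75,0,0],
    [0,-0.9,0,0],
    [0,-1,0,0],
    [0,-1,0,0],
    [0,-1,0,0],
  ],
)

```text
clock: 20.63
tool_pos: [0.4941, -0.1528, 0.1296]
tcp_rot: [[-1.0, 0.02, -0.004], [0.02, 1.0, 0.001], [0.004, 0.001, -1.0]]
force: [0.3, -0.0, -3.1]
opening: 0.0546
```

```bash
python3 - <<'E'
from h import *
viewer.snapshot('wrist');viewer.snapshot('wrist')
E
python3 go.py .498 -.198 .036
```

```text
t 20.73 pos [ 0.495  -0.1503  0.13  ] yaw -0.0157 qd 0.013 F [-0.4  0.4 -2.3] shift [-0.026 -0.319  0.626]
```

>>> carry_out(
  steps=[
    [-0.02,-0.15,0,0],
    [-0.02,-0.32,0,0],
    [-0.02,-0.32,0.1,0],
    [-0.02,-0.32,0.25,0],
    [-0.02,-0.32,0.4,0],
    [-0.02,-0.32,0.5,0],
    [-0.02,-0.32,0.57,0],
    [-0.02,-0.32,0.6,0],
    [-0.02,-0.32,0.615,0],
    [-0.02,-0.32,0.63,0],
    [-0.02,-0.32,0.63,0],
    [-0.02,-0.32,0.63,0],
  ],
)

```text
clock: 21.73
tool_pos: [0.4986, -0.2008, 0.0377]
tcp_rot: [[-1.0, 0.017, 0.002], [0.017, 1.0, -0.0], [-0.002, -0.0, -1.0]]
force: [-0.0, -0.7, -2.8]
opening: 0.0546
```

>>> carry_out(
  steps=[
    [0,0,0.007,0],
    [0,0,0.014,0],
    [0,0,0.02,0],
    [0,0,0.02,0],
  ],
)

```text
clock: 22.07
tool_pos: [0.4989, -0.2009, 0.0361]
tcp_rot: [[-1.0, 0.018, 0.003], [0.018, 1.0, -0.0], [-0.003, -0.0, -1.0]]
force: [-2.0, 2.3, 6.8]
opening: 0.0545
```

Contact made. I'll release, rise and go to the pulley (about 0.583, 0.0655).

>>> carry_out(
  steps=[
    [0,0,0,0],
    [0,0,0,0],
    [0,0,0,0],
    [0,0,0,0],
    [0,0,0,0],
    [0,0,-0.1,0],
    [0,0,-0.3,0],
    [0,0,-0.5,0],
    [0,0,-0.7,0],
    [0,0,-0.85,0],
    [0,0,-0.85,0],
  ],
  claw=0,
)

```text
clock: 22.98
tool_pos: [0.5013, -0.2025, 0.1668]
tcp_rot: [[-1.0, 0.018, 0.01], [0.018, 1.0, -0.003], [-0.01, -0.003, -1.0]]
force: [-0.1, 0.5, 0.2]
opening: 0.0854
```

>>> carry_out(
  steps=[
    [-0.1,0.2,0,0],
    [-0.2,0.4,0,0],
    [-0.4,0.6,0,0],
    [-0.55,0.8,0,0],
    [-0.55,1,0,0],
    [-0.55,1,0,0],
  ],
)

```text
clock: 23.48
tool_pos: [0.5841, -0.0408, 0.1595]
tcp_rot: [[-1.0, 0.004, -0.002], [0.004, 1.0, 0.007], [0.002, 0.007, -1.0]]
force: [-1.1, 1.7, -1.0]
opening: 0.0855
```

>>> carry_out(
  steps=[
    [0,0.2,0,0],
    [0,0.4,0,0],
    [0,0.55,0.1,0],
    [0,0.72,0.15,0],
    [0,0.72,0.2,0],
    [0,0.72,0.2,0],
    [0,0.72,0.2,0],
  ],
)

```text
clock: 24.07
tool_pos: [0.584, 0.0547, 0.1305]
tcp_rot: [[-1.0, 0.018, -0.002], [0.018, 1.0, -0.002], [0.002, -0.002, -1.0]]
force: [0.4, -1.5, 0.6]
opening: 0.0856
```

```bash
python3 - <<'E'
from h import *
im,c=wsnap('w10'); t=viewer.snapshot('top'); cv2.imwrite('pics/s10.png',np.hstack([cv2.resize(im,(480,360)),cv2.resize(t[190:340,370:510],(320,360))]))
np.savez('c10.npz',**{k:np.array(v) for k,v in c.items()})
E
python3 go.py .583 .0655 .015
```

```text
t 24.27 pos [0.5853 0.054  0.1321] yaw -0.0204 qd 0.005 F [ 0.1 -0.4 -0.8] shift [0.018 0.077 0.78 ]
```

View pics/s10.png

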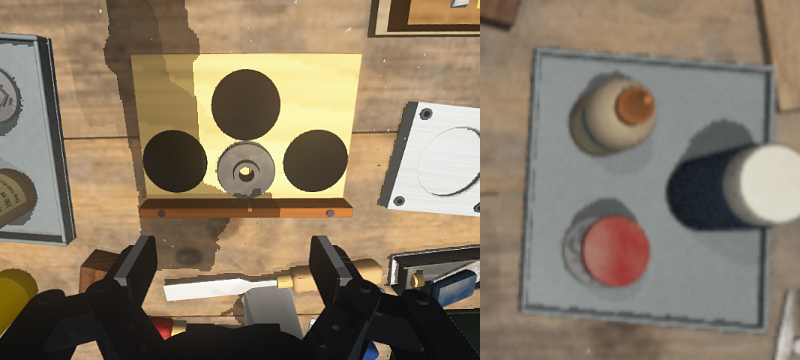

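All three stand in the tray. Refining the pulley and stand from the three marks.

Run:
```python
from h import *
np.set_printoptions(precision=4,suppress=True)
c=dict(np.load('c10.npz')); im=cv2.imread('pics/w10.png'); g=cv2.cvtColor(im,cv2.COLOR_BGR2GRAY)
m=cv2.inRange(g,0,60)
for n,b in(('bottle',(185,165,280,260)),('jar',(375,165,470,260)),('can',(280,90,375,188))): print(n,ell(box(m,*b),.012,c))
hsv=cv2.cvtColor(im,cv2.COLOR_BGR2HSV); p=box(cv2.inRange(hsv,(0,0,60),(180,60,230)),283,187,372,266)
k=max(cv2.findContours(p,0,1)[0],key=cv2.contourArea); print(cv2.boundingRect(k)); print('pulley',ell(p,.03,c)); print('hub',ray('wrist',[(327,228)],.038,c))
```

```text
bottle (array([577.3, -10.3]), 71.6, array([577.2, -11.3]))
jar (array([601.3, 165.7]), 37.6, array([600.3, 166.1]))
can (array([535.7,  61.1]), 2.2, array([535.7,  61.1]))
(290, 193, 76, 71)
pulley (array([584.7,  67.9]), 60.4, array([583.5,  67.5]))
hub [[0.5812 0.067  0.038 ]]
```

>>> carry_out(
  steps=[
    [0.01,0.09,0,0],
    [0.01,0.09,0.15,0],
    [0.01,0.09,0.3,0],
    [0.01,0.09,0.45,0],
    [0.01,0.09,0.55,0],
    [0.01,0.09,0.65,0],
    [0.01,0.09,0.72,0],
    [0.01,0.09,0.78,0],
    [0.01,0.09,0.78,0],
    [0.01,0.09,0.78,0],
  ],
)

```text
clock: 25.1
tool_pos: [0.5836, 0.0697, 0.0144]
tcp_rot: [[-1.0, 0.018, -0.0], [0.018, 1.0, 0.0], [0.0, 0.0, -1.0]]
force: [0.2, 0.6, 0.4]
opening: 0.0849
```

```bash
python3 - <<'E'
from h import *
im,c=wsnap('w11'); cv2.imwrite('pics/w11c.png',im[120:480,120:500])
E
python3 go.py .584 .0675 .0
```

```text
t 25.25 pos [0.5846 0.0696 0.0156] yaw -0.0177 qd 0.003 F [ 0.4 -0.3 -0.4] shift [ 0.004 -0.014  0.104]
```

View pics/w11c.png

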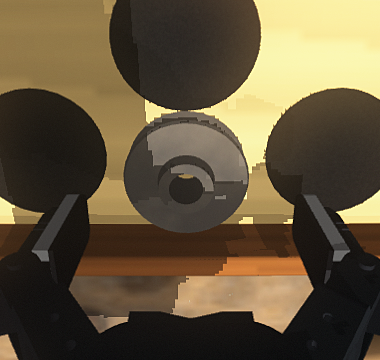

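>>> carry_out(
  steps=[
    [0,-0.012,0,0],
    [0,-0.012,0,0],
    [0,-0.012,0,0],
    [0,-0.012,0,0],
    [0,-0.012,0,0],
    [0,-0.012,0,0],
    [0,-0.012,0,0],
    [0,-0.012,0,0],
  ],
  claw=1,
  force=30,
)

```text
clock: 25.92
tool_pos: [0.5835, 0.0677, 0.0143]
tcp_rot: [[-1.0, 0.018, -0.0], [0.018, 1.0, -0.0], [0.0, -0.0, -1.0]]
force: [0.0, -0.1, 1.0]
opening: 0.0002
```

Fingers shut above the hub, which confirms the tips sit 25 to 35 mm behind the reported TCP. I'll reopen and go lower in small steps.

>>> carry_out(
  steps=[
    [0,0,0,0],
    [0,0,0,0],
    [0,0,0,0],
    [0,0,0,0],
    [0,0,0,0],
    [0,0,0,0],
    [0,0,0,0],
    [0,0,0.04,0],
    [0,0,0.08,0],
    [0,0,0.11,0],
    [0,0,0.11,0],
    [0,0,0.11,0],
  ],
  claw=0,
)

```text
clock: 26.92
tool_pos: [0.5828, 0.0676, -0.0029]
tcp_rot: [[-1.0, 0.018, -0.002], [0.018, 1.0, -0.0], [0.001, -0.0, -1.0]]
force: [-0.4, 0.3, -0.2]
opening: 0.0852
```

>>> carry_out(
  steps=[
    [0,0,0.03,0],
    [0,0,0.055,0],
    [0,0,0.08,0],
    [0,0,0.08,0],
    [0,0,0.08,0],
  ],
)

```text
clock: 27.33
tool_pos: [0.5831, 0.0676, -0.0146]
tcp_rot: [[-1.0, 0.018, -0.001], [0.018, 1.0, -0.0], [0.001, -0.0, -1.0]]
force: [0.2, -0.1, 0.2]
opening: 0.0854
```

>>> carry_out(
  steps=[
    [0,0,0,0],
    [0,0,0,0],
    [0,0,0,0],
    [0,0,0,0],
    [0,0,0,0],
    [0,0,0,0],
    [0,0,0,0],
    [0,0,0,0],
  ],
  claw=1,
  force=30,
)

```text
clock: 28.0
tool_pos: [0.5838, 0.0673, -0.0133]
tcp_rot: [[-1.0, 0.018, 0.001], [0.018, 1.0, -0.0], [-0.001, -0.0, -1.0]]
force: [-1.4, -1.3, 5.1]
opening: 0.0554
```

>>> carry_out(
  steps=[
    [0,0,0,0],
    [0,0,-0.05,0],
    [0,0,-0.1,0],
    [0,0,-0.2,0],
    [0,0,-0.3,0],
    [0,0,-0.45,0],
    [0,0,-0.6,0],
    [0,0,-0.6,0],
    [0,0,-0.6,0],
  ],
  force=70,
)

```text
clock: 28.75
tool_pos: [0.5848, 0.0679, 0.0772]
tcp_rot: [[-1.0, 0.017, 0.004], [0.017, 1.0, 0.001], [-0.004, 0.001, -1.0]]
force: [-0.0, -1.3, -2.3]
opening: 0.0533
```

```bash
python3 - <<'E'
from h import *
im,c=wsnap('w12'); s=viewer.snapshot('scene');cv2.imwrite('pics/s12.png',np.hstack([cv2.resize(im,(400,300)),cv2.resize(s[130:330,200:467],(400,300))]))
E
python3 go.py .581 .2975 .077
```

```text
t 28.95 pos [0.5819 0.0677 0.0741] yaw -0.0175 qd 0.004 F [ 0.3  0.  -2. ] shift [ 0.033  1.532 -0.02 ]
```

View pics/s12.png

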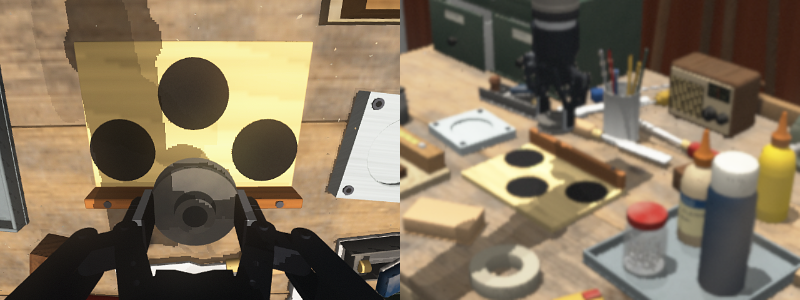

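Pulley is held flat. I'll move toward the bed and re-measure it from nearby.

>>> carry_out(
  steps=[
    [0,0.1,0,0],
    [0,0.25,0,0],
    [0,0.4,0,0],
    [0,0.55,0,0],
    [0,0.7,0,0],
    [0,0.8,0,0],
    [0,0.8,0,0],
    [0,0.8,0,0],
  ],
)

```text
clock: 29.62
tool_pos: [0.5847, 0.1883, 0.0748]
tcp_rot: [[-1.0, 0.015, -0.002], [0.015, 1.0, -0.001], [0.002, -0.001, -1.0]]
force: [-0.6, 0.4, -1.4]
opening: 0.0535
```

```bash
python3 - <<'E'
from h import *
im,c=wsnap('w13'); hsv=cv2.cvtColor(im,cv2.COLOR_BGR2HSV); t=snap('top','top13')
p=np.array(bot.sense()['tool_pos']); q=proj('wrist',[[.581,.2975,.018]])[0]; print('bed px',q)
u,v=q.astype(int); b=(max(u-110,0),max(v-110,0),min(u+110,640),min(v+110,480))
m=box(cv2.inRange(hsv,(0,0,150),(180,40,255)),*b); k=max(cv2.findContours(m,0,1)[0],key=cv2.contourArea)
print(cv2.boundingRect(k),cv2.minAreaRect(ray('wrist',k.reshape(-1,2),.018,c)[:,:2].astype(np.float32)*1000))
# dark recess rim / screws: hole blobs
g=cv2.cvtColor(im,cv2.COLOR_BGR2GRAY); d=box(cv2.inRange(g,0,110),*b)
for kk in cv2.findContours(d,cv2.RETR_LIST,1)[0]:
    a=cv2.contourArea(kk)
    if 15<a<300: ce=cv2.minEnclosingCircle(kk)[0]; print(a,np.round(ce),np.round(ray('wrist',[ce],.018,c)[0],4))
E
python3 go.py .581 .2975 .0
```

```text
bed px [476.50923012 239.29243991]
(379, 143, 207, 184) ((582.7666015625, 298.4521789550781), (120.84803771972656, 120.44888305664062), 83.66761016845703)
92.5 [526. 313.] [0.6378 0.3408 0.018 ]
281.5 [504. 254.] [0.5917 0.3181 0.018 ]
108.5 [571. 175.] [0.5381 0.3529 0.018 ]
67.5 [420. 162.] [0.5289 0.2555 0.018 ]
t 29.82 pos [0.5859 0.1849 0.0757] yaw -0.0209 qd 0.006 F [-0.1 -0.1 -2.5] shift [0.048 0.751 0.504]
```

>>> carry_out(
  steps=[
    [0,0.15,0,0],
    [0.036,0.35,0,0],
    [0.036,0.55,0,0],
    [0.036,0.7,0,0],
    [0.036,0.756,0,0],
    [0.036,0.756,0,0],
    [0.036,0.756,0.1,0],
    [0.036,0.756,0.25,0],
    [0.036,0.756,0.37,0],
    [0.036,0.756,0.45,0],
    [0.036,0.756,0.47,0],
    [0.036,0.756,0.47,0],
  ],
)

```text
clock: 30.82
tool_pos: [0.5819, 0.2987, 0.0044]
tcp_rot: [[-1.0, 0.02, -0.002], [0.02, 1.0, -0.002], [0.002, -0.002, -1.0]]
force: [0.2, 0.8, -1.8]
opening: 0.0535
```

```bash
python3 go.py .5828 .2983 -.0125
```

```text
t 30.82 pos [0.5819 0.2987 0.0044] yaw -0.0199 qd 0.038 F [ 0.2  0.8 -1.8] shift [-0.006 -0.002  0.112]
```

>>> carry_out(
  steps=[
    [-0.004,0,0.03,0],
    [-0.004,0,0.055,0],
    [-0.004,0,0.075,0],
    [-0.004,0,0.09,0],
    [-0.004,0,0.1,0],
    [-0.004,0,0.105,0],
    [-0.004,0,0.105,0],
    [-0.004,0,0.105,0],
  ],
)

```text
clock: 31.48
tool_pos: [0.5829, 0.3012, -0.0103]
tcp_rot: [[-1.0, 0.017, 0.0], [0.017, 1.0, 0.0], [-0.0, 0.0, -1.0]]
force: [0.2, 0.6, -2.2]
opening: 0.0536
```

>>> carry_out(
  steps=[
    [0,-0.005,0.007,0],
    [0,-0.01,0.014,0],
    [0,-0.01,0.02,0],
    [0,-0.01,0.02,0],
    [0,-0.01,0.02,0],
  ],
)

```text
clock: 31.9
tool_pos: [0.5829, 0.2995, -0.0127]
tcp_rot: [[-1.0, 0.018, 0.0], [0.018, 1.0, 0.0], [-0.0, 0.0, -1.0]]
force: [-1.3, -1.2, 3.1]
opening: 0.0533
```

Contact with the recess floor. I'll release and rise, then check from above.

>>> carry_out(
  steps=[
    [0,0,0,0],
    [0,0,0,0],
    [0,0,0,0],
    [0,0,0,0],
    [0,0,0,0],
    [0,0,-0.1,0],
    [0,0,-0.3,0],
    [0,0,-0.5,0],
    [0,0,-0.7,0],
    [0,0,-0.9,0],
    [0,0,-1,0],
    [0,0,-1,0],
  ],
  claw=0,
)

```text
clock: 32.9
tool_pos: [0.5861, 0.3009, 0.1421]
tcp_rot: [[-1.0, 0.018, 0.009], [0.018, 1.0, 0.005], [-0.009, 0.005, -1.0]]
force: [0.5, -0.8, 1.8]
opening: 0.0853
```

>>> carry_out(
  steps=[
    [0,-0.25,-0.1,0],
    [0,-0.5,-0.2,0],
    [0,-0.75,-0.3,0],
    [0,-1,-0.4,0],
    [0,-1,-0.4,0],
    [0,-1,-0.4,0],
  ],
)

```text
clock: 33.4
tool_pos: [0.581, 0.1452, 0.1972]
tcp_rot: [[-1.0, 0.025, 0.002], [0.025, 1.0, -0.001], [-0.002, -0.001, -1.0]]
force: [0.9, 1.5, -0.3]
opening: 0.085
```

```bash
python3 - <<'E'
from h import *
im,c=wsnap('w14'); hsv=cv2.cvtColor(im,cv2.COLOR_BGR2HSV)
u,v=proj('wrist',[[.5828,.2983,.018]])[0].astype(int); print(u,v)
cv2.imwrite('pics/w14c.png',cv2.resize(im[max(v-80,0):v+80,max(u-80,0):u+80],None,fx=3.5,fy=3.5))
g=cv2.cvtColor(im,cv2.COLOR_BGR2GRAY); r=45
d=box(cv2.inRange(g,0,150),u-r,v-r,u+r,v+r); print('pulley',ell(d,.03,c))
dd=box(cv2.inRange(hsv,(0,0,150),(180,40,255)),max(u-90,0),v-90,u+90,v+90); k=max(cv2.findContours(dd,0,1)[0],key=cv2.contourArea)
print('bed',cv2.minAreaRect(ray('wrist',k.reshape(-1,2),.018,c)[:,:2].astype(np.float32)*1000)[:2])
E
python3 go.py .498 -.198 .19
```

```text
456 210
pulley (array([584.3, 295.9]), 69.8, array([584.8, 295.8]))
bed ((582.4239501953125, 298.6701354980469), (120.70396423339844, 120.62873840332031))
t 33.55 pos [0.579  0.1516 0.195 ] yaw -0.0151 qd 0.014 F [-0.2  0.3  0.3] shift [ 0.505 -2.339  0.033]
```

View pics/w14c.png

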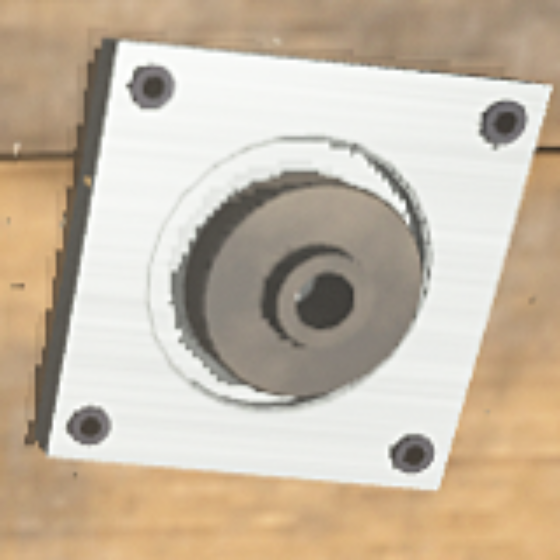

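The pulley sits in the recess with clearance all round (16 pictures used, so the remaining checks are numeric). Returning the jar: I'll re-grasp it at the pose where I released it.

>>> carry_out(
  steps=[
    [0.1,-0.2,0,0],
    [0.2,-0.4,0,0],
    [0.3,-0.6,0,0],
    [0.4,-0.8,0,0],
    [0.5,-1,0,0],
    [0.5,-1,0,0],
  ],
)

```text
clock: 34.05
tool_pos: [0.4991, -0.0058, 0.196]
tcp_rot: [[-1.0, 0.026, -0.004], [0.026, 1.0, -0.004], [0.004, -0.004, -1.0]]
force: [-0.4, -1.5, -0.5]
opening: 0.0852
```

>>> carry_out(
  steps=[
    [0,-0.2,0,0],
    [0,-0.4,0,0],
    [0,-0.6,0,0],
    [0,-0.8,0,0],
    [0,-1,0,0],
    [0,-1,0,0],
    [0,-1,0,0],
  ],
)

```text
clock: 34.63
tool_pos: [0.4997, -0.1496, 0.1957]
tcp_rot: [[-1.0, 0.02, -0.002], [0.02, 1.0, -0.0], [0.002, -0.0, -1.0]]
force: [0.1, 0.2, -0.3]
opening: 0.0851
```

```bash
python3 - <<'E'
from h import *
im,c=wsnap('w15'); hsv=cv2.cvtColor(im,cv2.COLOR_BGR2HSV)
u,v=proj('wrist',[[.4989,-.2009,.097]])[0].astype(int); print(u,v)
red=cv2.inRange(hsv,(170,100,60),(180,255,255))|cv2.inRange(hsv,(0,120,60),(6,255,255)); print('lid',ell(box(red,max(u-70,0),max(v-70,0),u+70,min(v+70,480)),.097,c))
c0=viewer.get_calibration('top'); snap('top','top15')
E
python3 go.py .4989 -.2009 .0361
```

```text
239 230
lid (array([ 499. , -198.5]), 55.2, array([ 499.1, -200.2]))
t 34.83 pos [ 0.5004 -0.1462  0.196 ] yaw -0.0132 qd 0.007 F [ 0.8  1.1 -0.7] shift [ 0.004 -0.366  1.065]
```

>>> carry_out(
  steps=[
    [0,-0.2,0,0],
    [0,-0.36,0,0],
    [0,-0.36,0,0],
    [0,-0.36,0.2,0],
    [0,-0.36,0.4,0],
    [0,-0.36,0.6,0],
    [0,-0.36,0.75,0],
    [0,-0.36,0.88,0],
    [0,-0.36,0.95,0],
    [0,-0.36,0.97,0],
    [0,-0.36,0.97,0],
  ],
)

```text
clock: 35.75
tool_pos: [0.499, -0.2019, 0.0507]
tcp_rot: [[-1.0, 0.016, -0.001], [0.016, 1.0, 0.001], [0.001, 0.001, -1.0]]
force: [-0.3, 0.5, -0.0]
opening: 0.0855
```

```bash
python3 go.py .4989 -.2005 .0361
```

```text
t 35.75 pos [ 0.499  -0.2019  0.0507] yaw -0.0161 qd 0.031 F [-0.3  0.5 -0. ] shift [0.001 0.009 0.097]
```

>>> carry_out(
  steps=[
    [0,0,0.05,0],
    [0,0,0.085,0],
    [0,0,0.097,0],
    [0,0,0.097,0],
    [0,0,0.097,0],
  ],
)

```text
clock: 36.17
tool_pos: [0.4991, -0.2031, 0.0368]
tcp_rot: [[-1.0, 0.018, 0.001], [0.018, 1.0, -0.0], [-0.001, -0.0, -1.0]]
force: [0.4, -0.0, 0.4]
opening: 0.0854
```

>>> carry_out(
  steps=[
    [0,0,0,0],
    [0,0,0,0],
    [0,0,0,0],
    [0,0,0,0],
    [0,0,0,0],
    [0,0,0,0],
    [0,0,0,0],
    [0,0,0,0],
  ],
  claw=1,
  force=60,
)

```text
clock: 36.83
tool_pos: [0.4994, -0.2024, 0.0374]
tcp_rot: [[-1.0, 0.017, 0.001], [0.017, 1.0, 0.001], [-0.001, 0.001, -1.0]]
force: [-1.4, 1.6, 5.6]
opening: 0.0544
```

>>> carry_out(
  steps=[
    [0,0,-0.1,0],
    [0,0,-0.2,0],
    [0,0,-0.35,0],
    [0,0,-0.5,0],
    [0,0,-0.6,0],
    [0,0.1,-0.6,0],
    [0,0.25,-0.6,0],
    [0,0.4,-0.6,0],
    [-0.1,0.6,-0.6,0],
    [-0.2,0.8,-0.6,0],
    [-0.3,1,-0.6,0],
    [-0.3,1,-0.6,0],
  ],
)

```text
clock: 37.83
tool_pos: [0.5495, -0.0427, 0.1253]
tcp_rot: [[-1.0, 0.005, 0.001], [0.005, 1.0, 0.007], [-0.001, 0.007, -1.0]]
force: [0.3, 2.2, -2.3]
opening: 0.0544
```

```bash
python3 go.py .5765 .145 .042
```

```text
t 37.83 pos [ 0.5495 -0.0427  0.1253] yaw -0.0047 qd 0.07 F [ 0.3  2.2 -2.3] shift [-0.173  1.248  0.565]
```

>>> carry_out(
  steps=[
    [0,0.15,0,0],
    [-0.1,0.35,0,0],
    [-0.15,0.55,0,0],
    [-0.18,0.75,0,0],
    [-0.18,0.9,0,0],
    [-0.18,1,0,0],
    [-0.18,1,0,0],
    [-0.18,1,0,0],
    [-0.18,1,0,0],
    [-0.18,1,0,0],
  ],
)

```text
clock: 38.67
tool_pos: [0.5761, 0.0929, 0.1264]
tcp_rot: [[-1.0, 0.021, -0.0], [0.021, 1.0, -0.002], [0.0, -0.002, -1.0]]
force: [-0.4, -0.6, -2.1]
opening: 0.0543
```

```bash
python3 go.py .5765 .145 .0425
```

```text
t 38.67 pos [0.5761 0.0929 0.1264] yaw -0.0209 qd 0.008 F [-0.4 -0.6 -2.1] shift [0.004 0.348 0.559]
```

>>> carry_out(
  steps=[
    [0.005,0.12,0,0],
    [0.005,0.25,0,0],
    [0.005,0.348,0,0],
    [0.005,0.348,0.1,0],
    [0.005,0.348,0.22,0],
    [0.005,0.348,0.34,0],
    [0.005,0.348,0.44,0],
    [0.005,0.348,0.5,0],
    [0.005,0.348,0.53,0],
    [0.005,0.348,0.545,0],
    [0.005,0.348,0.545,0],
    [0.005,0.348,0.545,0],
  ],
)

```text
clock: 39.67
tool_pos: [0.5774, 0.1479, 0.0458]
tcp_rot: [[-1.0, 0.018, 0.002], [0.018, 1.0, 0.001], [-0.002, 0.001, -1.0]]
force: [0.6, -0.0, -2.4]
opening: 0.0545
```

>>> carry_out(
  steps=[
    [0,0,0.007,0],
    [0,0,0.01,0],
    [0,0,0.01,0],
  ],
)

```text
clock: 39.92
tool_pos: [0.5774, 0.1481, 0.0445]
tcp_rot: [[-1.0, 0.017, 0.002], [0.017, 1.0, 0.001], [-0.002, 0.001, -1.0]]
force: [-1.4, -0.0, 0.2]
opening: 0.0544
```

>>> carry_out(
  steps=[
    [0,0,0.005,0],
    [0,0,0.005,0],
    [0,0,0.005,0],
  ],
)

```text
clock: 40.17
tool_pos: [0.5777, 0.1482, 0.0444]
tcp_rot: [[-1.0, 0.017, 0.003], [0.017, 1.0, 0.001], [-0.003, 0.001, -1.0]]
force: [-1.5, -0.2, 5.4]
opening: 0.0543
```

>>> carry_out(
  steps=[
    [0,0,0,0],
    [0,0,0,0],
    [0,0,0,0],
    [0,0,0,0],
    [0,0,0,0],
    [0,0,-0.1,0],
    [0,0,-0.3,0],
    [0,0,-0.5,0],
    [0,0,-0.7,0],
    [0,0,-0.9,0],
    [0,0,-1,0],
    [0,0,-1,0],
  ],
  claw=0,
)

```text
clock: 41.17
tool_pos: [0.5794, 0.1482, 0.1974]
tcp_rot: [[-1.0, 0.018, 0.009], [0.018, 1.0, 0.003], [-0.009, 0.003, -1.0]]
force: [1.0, -0.1, 0.5]
opening: 0.0856
```

>>> carry_out(
  steps=[
    [0,-0.25,-0.2,0],
    [0,-0.5,-0.4,0],
    [0,-0.75,-0.5,0],
    [0,-1,-0.5,0],
    [0,-1,-0.5,0],
    [0,-1,-0.5,0],
    [0,-1,-0.5,0],
  ],
)

```text
clock: 41.75
tool_pos: [0.5731, -0.0025, 0.2663]
tcp_rot: [[-1.0, 0.02, -0.002], [0.02, 1.0, 0.001], [0.002, 0.001, -1.0]]
force: [-0.6, 0.6, -0.1]
opening: 0.0856
```

```bash
python3 - <<'E'
from h import *
im,c=wsnap('w16'); hsv=cv2.cvtColor(im,cv2.COLOR_BGR2HSV)
u,v=proj('wrist',[[.5765,.144,.104]])[0].astype(int); print(u,v)
red=cv2.inRange(hsv,(170,100,60),(180,255,255))|cv2.inRange(hsv,(0,120,60),(6,255,255)); print('lid',ell(box(red,max(u-60,0),max(v-60,0),min(u+60,640),min(v+60,480)),.104,c))
E
python3 go.py .6097 -.2083 .26
```

```text
459 213
lid (array([577.5, 150.9]), 55.3, array([577.9, 148.7]))
t 41.9 pos [5.733e-01 3.000e-04 2.662e-01] yaw -0.0142 qd 0.009 F [-0.  -0.5 -0.2] shift [-0.263 -1.387  0.039]
```

Jar is back (measured lid about 5 mm from its start reading, inside the 15 mm). Now the bottle, gripping the nozzle about 9 mm deeper.

>>> carry_out(
  steps=[
    [-0.1,-0.2,0,0],
    [-0.2,-0.4,0,0],
    [-0.26,-0.6,0,0],
    [-0.26,-0.8,0,0],
    [-0.26,-1,0,0],
    [-0.26,-1,0,0],
    [-0.26,-1,0,0],
  ],
)

```text
clock: 42.48
tool_pos: [0.6096, -0.1543, 0.2666]
tcp_rot: [[-1.0, 0.021, -0.002], [0.021, 1.0, -0.001], [0.002, -0.001, -1.0]]
force: [-0.6, 0.7, 0.3]
opening: 0.0853
```

```bash
python3 - <<'E'
from h import *
im,c=wsnap('w17'); hsv=cv2.cvtColor(im,cv2.COLOR_BGR2HSV)
u,v=proj('wrist',[[.6097,-.2083,.17]])[0].astype(int); print(u,v)
org=box(cv2.inRange(hsv,(5,150,80),(16,255,255)),max(u-50,0),v-50,u+50,v+60); k=max(cv2.findContours(org,0,1)[0],key=cv2.contourArea)
p=k[k[:,0,1].argmax(),0]; print(cv2.boundingRect(k),p,ray('wrist',[p],.185,c))
E
python3 go.py .6097 -.2083 .13
```

```text
234 231
(225, 207, 34, 35) [231 241] [[ 0.61194685 -0.2085148   0.185     ]]
t 42.63 pos [ 0.6107 -0.1498  0.267 ] yaw -0.0136 qd 0.009 F [-0.5 -0.   0.4] shift [ 0.001 -0.392  0.913]
```

>>> carry_out(
  steps=[
    [0,-0.2,0,0],
    [0,-0.392,0,0],
    [0,-0.392,0,0],
    [0,-0.392,0,0],
    [0,-0.392,0.2,0],
    [0,-0.392,0.4,0],
    [0,-0.392,0.6,0],
    [0,-0.392,0.75,0],
    [0,-0.392,0.85,0],
    [0,-0.392,0.9,0],
    [0,-0.392,0.9,0],
    [0,-0.392,0.9,0],
  ],
)

```text
clock: 43.63
tool_pos: [0.6099, -0.2099, 0.1331]
tcp_rot: [[-1.0, 0.015, 0.001], [0.015, 1.0, 0.001], [-0.001, 0.001, -1.0]]
force: [0.6, -0.8, 0.8]
opening: 0.0853
```

>>> carry_out(
  steps=[
    [0,0.008,0,0],
    [0,0.008,0,0],
    [0,0.008,0,0],
    [0,0.008,0,0],
    [0,0.008,0,0],
    [0,0.008,0,0],
    [0,0.008,0,0],
    [0,0.008,0,0],
    [0,0.008,0,0],
    [0,0.008,0,0],
    [0,0.008,0,0],
    [0,0.008,0,0],
  ],
  claw=1,
  force=60,
)

```text
clock: 44.63
tool_pos: [0.6093, -0.2103, 0.133]
tcp_rot: [[-1.0, 0.017, 0.001], [0.017, 1.0, -0.0], [-0.001, -0.0, -1.0]]
force: [-0.1, 1.5, 3.3]
opening: 0.0093
```

>>> carry_out(
  steps=[
    [0,0,-0.1,0],
    [0,0,-0.2,0],
    [0,0,-0.3,0],
    [0,0,-0.4,0],
    [0,0,-0.4,0],
    [0,0,-0.4,0],
  ],
)

```text
clock: 45.13
tool_pos: [0.6088, -0.2107, 0.1917]
tcp_rot: [[-1.0, 0.018, -0.001], [0.018, 1.0, -0.0], [0.001, -0.0, -1.0]]
force: [0.8, -0.0, -4.7]
opening: 0.0094
```

```bash
python3 go.py .574 -.011 .19
```

```text
t 45.13 pos [ 0.6088 -0.2107  0.1917] yaw -0.0181 qd 0.033 F [ 0.8 -0.  -4.7] shift [0.256 1.327 0.011]
```

>>> carry_out(
  steps=[
    [0,0.1,0,0],
    [0.05,0.25,0,0],
    [0.1,0.4,0,0],
    [0.15,0.55,0,0],
    [0.2,0.7,0,0],
    [0.25,0.85,0,0],
    [0.25,0.95,0,0],
    [0.25,1,0,0],
    [0.25,1,0,0],
    [0.25,1,0,0],
  ],
)

```text
clock: 45.97
tool_pos: [0.5737, -0.0604, 0.1914]
tcp_rot: [[-1.0, 0.017, -0.002], [0.017, 1.0, -0.001], [0.002, -0.001, -1.0]]
force: [-0.2, -1.1, -3.7]
opening: 0.0095
```

```bash
python3 go.py .574 -.011 .142
```

```text
t 45.97 pos [ 0.5737 -0.0604  0.1914] yaw -0.0175 qd 0.031 F [-0.2 -1.1 -3.7] shift [0.003 0.33  0.329]
```

>>> carry_out(
  steps=[
    [0.003,0.1,0,0],
    [0.003,0.2,0,0],
    [0.003,0.29,0,0],
    [0.003,0.325,0,0],
    [0.003,0.325,0,0],
    [0.003,0.325,0.1,0],
    [0.003,0.325,0.2,0],
    [0.003,0.325,0.28,0],
    [0.003,0.325,0.31,0],
    [0.003,0.325,0.325,0],
    [0.003,0.325,0.325,0],
    [0.003,0.325,0.325,0],
  ],
)

```text
clock: 46.97
tool_pos: [0.5753, -0.0119, 0.1446]
tcp_rot: [[-1.0, 0.019, 0.002], [0.019, 1.0, -0.001], [-0.002, -0.001, -1.0]]
force: [-0.4, 0.0, -3.4]
opening: 0.0093
```

>>> carry_out(
  steps=[
    [0,0,0.007,0],
    [0,0,0.01,0],
    [0,0,0.01,0],
  ],
)

```text
clock: 47.22
tool_pos: [0.5749, -0.011, 0.1428]
tcp_rot: [[-1.0, 0.017, 0.001], [0.017, 1.0, -0.0], [-0.001, 0.0, -1.0]]
force: [0.4, 0.1, -3.2]
opening: 0.0091
```

>>> carry_out(
  steps=[
    [0,0,0.007,0],
    [0,0,0.014,0],
    [0,0,0.014,0],
    [0,0,0.014,0],
  ],
)

```text
clock: 47.55
tool_pos: [0.5746, -0.0109, 0.1401]
tcp_rot: [[-1.0, 0.018, -0.0], [0.018, 1.0, 0.0], [0.0, 0.0, -1.0]]
force: [-0.3, 0.2, -2.9]
opening: 0.0095
```

>>> carry_out(
  steps=[
    [0,0,0.007,0],
    [0,0,0.01,0],
    [0,0,0.01,0],
    [0,0,0.01,0],
  ],
)

```text
clock: 47.88
tool_pos: [0.5755, -0.0108, 0.1399]
tcp_rot: [[-1.0, 0.017, 0.002], [0.017, 1.0, 0.0], [-0.002, 0.0, -1.0]]
force: [-0.1, 0.5, 4.9]
opening: 0.0092
```

Contact at 0.140, as predicted. I'll release, rise clear, and head to the can.

>>> carry_out(
  steps=[
    [0,0,0,0],
    [0,0,0,0],
    [0,0,0,0],
    [0,0,0,0],
    [0,0,0,0],
    [0,0,-0.1,0],
    [0,0,-0.25,0],
    [0,0,-0.45,0],
    [0,0,-0.65,0],
    [0,0,-0.8,0],
    [0,0,-0.8,0],
  ],
  claw=0,
)

```text
clock: 48.8
tool_pos: [0.5778, -0.0116, 0.2645]
tcp_rot: [[-1.0, 0.018, 0.011], [0.018, 1.0, -0.0], [-0.011, 0.0, -1.0]]
force: [1.2, -0.2, -0.4]
opening: 0.0855
```

>>> carry_out(
  steps=[
    [0,-0.25,0,0],
    [0,-0.5,0,0],
    [0.1,-0.75,0,0],
    [0.2,-1,0,0],
    [0.2,-1,0,0],
    [0.2,-1,0,0],
  ],
)

```text
clock: 49.3
tool_pos: [0.5401, -0.1646, 0.2586]
tcp_rot: [[-1.0, 0.026, -0.001], [0.026, 1.0, -0.001], [0.001, -0.001, -1.0]]
force: [-0.2, 0.8, -0.1]
opening: 0.0854
```

>>> carry_out(
  steps=[
    [0,-0.2,0,0],
    [0,-0.4,0,0],
    [0,-0.6,0,0],
    [0,-0.6,0,0],
    [0,-0.6,0,0],
  ],
)

```text
clock: 49.72
tool_pos: [0.5401, -0.2512, 0.2578]
tcp_rot: [[-1.0, 0.02, -0.001], [0.02, 1.0, 0.0], [0.001, 0.0, -1.0]]
force: [-0.1, 0.8, -0.8]
opening: 0.085
```

```bash
python3 - <<'E'
from h import *
im,c=wsnap('w18'); hsv=cv2.cvtColor(im,cv2.COLOR_BGR2HSV)
u,v=proj('wrist',[[.545,-.3,.196]])[0].astype(int); print(u,v)
m=box(cv2.inRange(hsv,(0,0,120),(180,45,255)),max(u-75,0),max(v-65,0),u+75,v+75); k=max(cv2.findContours(m,0,1)[0],key=cv2.contourArea); print(cv2.boundingRect(k),'cap',ell(m,.196,c))
E
python3 go.py .545 -.301 .141
```

```text
233 252
(199, 204, 78, 86) cap (array([ 541. , -296.8]), 65.3, array([ 542.9, -297.4]))
t 49.87 pos [ 0.5415 -0.2476  0.2581] yaw -0.0137 qd 0.009 F [-0.  -0.1 -0.3] shift [-0.029 -0.357  0.78 ]
```

>>> carry_out(
  steps=[
    [-0.025,-0.2,0,0],
    [-0.025,-0.352,0,0],
    [-0.025,-0.352,0,0],
    [-0.025,-0.352,0,0],
    [-0.025,-0.352,0.2,0],
    [-0.025,-0.352,0.4,0],
    [-0.025,-0.352,0.6,0],
    [-0.025,-0.352,0.7,0],
    [-0.025,-0.352,0.78,0],
    [-0.025,-0.352,0.78,0],
    [-0.025,-0.352,0.78,0],
  ],
)

```text
clock: 50.78
tool_pos: [0.544, -0.3018, 0.1419]
tcp_rot: [[-1.0, 0.015, 0.0], [0.015, 1.0, 0.001], [-0.0, 0.001, -1.0]]
force: [1.2, -0.0, 0.1]
opening: 0.0854
```

>>> carry_out(
  steps=[
    [0,0,0,0],
    [0,0,0,0],
    [0,0,0,0],
    [0,0,0,0],
    [0,0,0,0],
    [0,0,0,0],
    [0,0,0,0],
    [0,0,0,0],
  ],
  claw=1,
  force=60,
)

```text
clock: 51.45
tool_pos: [0.5449, -0.3039, 0.1443]
tcp_rot: [[-1.0, 0.017, 0.005], [0.017, 1.0, -0.002], [-0.005, -0.001, -1.0]]
force: [0.5, 0.1, 6.5]
opening: 0.0567
```

>>> carry_out(
  steps=[
    [0,0,-0.1,0],
    [0,0,-0.2,0],
    [0,0,-0.35,0],
    [0,0,-0.5,0],
    [0.1,0,-0.55,0],
    [0.2,0.1,-0.55,0],
    [0.3,0.25,-0.55,0],
    [0.4,0.4,-0.55,0],
    [0.5,0.6,-0.55,0],
    [0.6,0.8,-0.55,0],
    [0.7,1,-0.55,0],
    [0.7,1,-0.55,0],
  ],
)

```text
clock: 52.45
tool_pos: [0.4375, -0.1431, 0.223]
tcp_rot: [[-1.0, 0.009, -0.005], [0.008, 1.0, 0.009], [0.005, 0.009, -1.0]]
force: [-0.4, 1.4, -4.2]
opening: 0.0562
```

```bash
python3 go.py .515 .069 .15
```

```text
t 52.45 pos [ 0.4375 -0.1431  0.223 ] yaw -0.0085 qd 0.087 F [-0.4  1.4 -4.2] shift [-0.507  1.414  0.496]
```

>>> carry_out(
  steps=[
    [0,0.1,0,0],
    [0,0.25,0,0],
    [0,0.45,0,0],
    [0,0.65,0,0],
    [0,0.85,0,0],
    [0,1,0,0],
    [0,1,0,0],
    [0,1,0,0],
    [0,1,0,0],
  ],
)

```text
clock: 53.2
tool_pos: [0.4433, -0.0027, 0.224]
tcp_rot: [[-1.0, 0.019, -0.001], [0.019, 1.0, -0.001], [0.0, -0.001, -1.0]]
force: [-1.1, -0.7, -2.4]
opening: 0.0563
```

```bash
python3 go.py .515 .069 .15
```

```text
t 53.2 pos [ 0.4433 -0.0027  0.224 ] yaw -0.0187 qd 0.021 F [-1.1 -0.7 -2.4] shift [-0.469  0.487  0.493]
```

>>> carry_out(
  steps=[
    [0,0.15,0,0],
    [0,0.3,0,0],
    [0,0.43,0,0],
    [-0.1,0.485,0,0],
    [-0.2,0.485,0,0],
    [-0.3,0.485,0,0],
    [-0.4,0.485,0,0],
    [-0.465,0.485,0,0],
    [-0.465,0.485,0,0],
    [-0.465,0.485,0,0],
    [-0.465,0.485,0,0],
  ],
)

```text
clock: 54.12
tool_pos: [0.5137, 0.0694, 0.224]
tcp_rot: [[-1.0, 0.019, -0.001], [0.019, 1.0, -0.0], [0.001, -0.0, -1.0]]
force: [-0.1, 0.0, -2.2]
opening: 0.0564
```

```bash
python3 go.py .515 .069 .152
```

```text
t 54.12 pos [0.5137 0.0694 0.224 ] yaw -0.0186 qd 0.011 F [-0.1  0.  -2.2] shift [-0.01  -0.003  0.48 ]
```

>>> carry_out(
  steps=[
    [0,0,0.1,0],
    [0,0,0.2,0],
    [0,0,0.3,0],
    [0,0,0.38,0],
    [0,0,0.44,0],
    [0,0,0.47,0],
    [0,0,0.48,0],
    [0,0,0.48,0],
    [0,0,0.48,0],
  ],
)

```text
clock: 54.87
tool_pos: [0.5151, 0.0702, 0.153]
tcp_rot: [[-1.0, 0.018, 0.002], [0.018, 1.0, 0.0], [-0.002, 0.0, -1.0]]
force: [1.0, -1.0, -2.6]
opening: 0.0561
```

>>> carry_out(
  steps=[
    [0,0,0.007,0],
    [0,0,0.014,0],
    [0,0,0.014,0],
    [0,0,0.014,0],
  ],
)

```text
clock: 55.2
tool_pos: [0.5155, 0.0702, 0.1513]
tcp_rot: [[-1.0, 0.018, 0.002], [0.018, 1.0, 0.001], [-0.002, 0.001, -1.0]]
force: [0.2, 0.4, 3.0]
opening: 0.0564
```

Contact. I'll release and rise straight up, then move off to check everything.

>>> carry_out(
  steps=[
    [0,0,0,0],
    [0,0,0,0],
    [0,0,0,0],
    [0,0,0,0],
    [0,0,0,0],
    [0,0,-0.1,0],
    [0,0,-0.25,0],
    [0,0,-0.45,0],
    [0,0,-0.65,0],
    [0,0,-0.75,0],
    [0,0,-0.75,0],
  ],
  claw=0,
)

```text
clock: 56.12
tool_pos: [0.5172, 0.0702, 0.267]
tcp_rot: [[-1.0, 0.018, 0.009], [0.018, 1.0, 0.002], [-0.009, 0.002, -1.0]]
force: [0.6, -0.6, 0.3]
opening: 0.085
```

>>> carry_out(
  steps=[
    [0,0.25,0,0],
    [0,0.45,0,0],
    [0,0.45,0,0],
    [0,0.45,0,0],
    [0,0.45,0,0],
  ],
)

```text
clock: 56.53
tool_pos: [0.5152, 0.1368, 0.2614]
tcp_rot: [[-1.0, 0.018, -0.002], [0.018, 1.0, -0.002], [0.002, -0.002, -1.0]]
force: [0.4, -0.9, 1.0]
opening: 0.0852
```

Run:
```python
from h import *
im,c=wsnap('w19'); hsv=cv2.cvtColor(im,cv2.COLOR_BGR2HSV); im0=cv2.imread('pics/w3.png')
s=bot.sense(); print(s['clock'],s['tool_pos'])
def b(x,y,z,r): u,v=proj('wrist',[[x,y,z]])[0].astype(int); return max(u-r,0),max(v-r,0),min(u+r,640),min(v+r,480)
red=cv2.inRange(hsv,(170,100,60),(180,255,255))|cv2.inRange(hsv,(0,120,60),(6,255,255)); print('lid, was 576.9 144.7',ell(box(red,*b(.577,.145,.104,50)),.104,c))
cap=cv2.inRange(hsv,(0,0,120),(180,45,255)); print('cap, was 513.7 73.5',ell(box(cap,*b(.514,.071,.203,65)),.203,c))
org=box(cv2.inRange(hsv,(5,150,60),(16,255,255)),*b(.574,-.011,.18,45)); k=max(cv2.findContours(org,0,1)[0],key=cv2.contourArea); x,y,w,h=cv2.boundingRect(k)
p=k[k[:,0,1].argmax(),0]; print('nozzle, was ~.574-.577 -.011',(x,y,w,h),ray('wrist',[p],.192,c))
g=cv2.cvtColor(im,cv2.COLOR_BGR2GRAY); print('pulley',ell(box(cv2.inRange(g,0,150),*b(.5828,.2983,.03,42)),.03,c))
snap('scene','s19')
```

```text
56.6833 [0.51573489 0.13576668 0.26226681]
lid, was 576.9 144.7 (array([578.5, 150.9]), 54.9, array([580.1, 147.5]))
cap, was 513.7 73.5 (array([515. ,  77.3]), 58.0, array([519.5,  77.5]))
nozzle, was ~.574-.577 -.011 (121, 275, 47, 47) [[ 0.57627976 -0.01036847  0.192     ]]
pulley (array([583.1, 296.3]), 69.7, array([583.6, 295.6]))
```

Near-view check: offsets of about 6 mm (jar), 4 mm (can) and 1 mm (bottle). I'll make one independent comparison with the start picture from the fixed scene camera before handing in.

Run:
```python
from h import *
a=cv2.imread('pics/scene0.png'); b=cv2.imread('pics/s19.png')
for n,P in (('can',[.514,.07,.12]),('bottle',[.574,-.011,.10])):
    u,v=proj('scene',[P])[0].astype(int); t=a[v-35:v+35,u-16:u+17]; w=b[v-50:v+50,u-32:u+33]
    r=cv2.matchTemplate(w,t,cv2.TM_CCOEFF_NORMED); _,mx,_,l=cv2.minMaxLoc(r); q=(u+l[0]-16,v+l[1]-15)
    d=(ray('scene',[q],P[2])-ray('scene',[(u,v)],P[2]))[0]*1000; print(n,'px shift',q[0]-u,q[1]-v,'score',round(mx,2),'mm',d.round(1))
s=bot.sense(); print(np.abs(s['qd']).max(),s['force'])
```

```text
can px shift -1 -1 score 0.92 mm [1.8 5.6 0. ]
bottle px shift -1 0 score 0.94 mm [-1.7  1.6  0. ]
0.006078152555803266 [ 0.15913789 -0.53617105  0.85098023]
```

Both objects matched upright, with small shifts. The arm is clear and at rest, so I'm handing in.

```bash
python3 -c "
from cell import bot
print(bot.sign_off())"
```

```text
the job is handed in; nothing more can be done
None
```

The job is handed in after about 57 s of the 138 s. I moved the can, bottle and jar upright into the tray and seated the pulley hub up in the press bed recess. I then returned all three to their start spots. The hand-in gave no verdict, so the results below are my own last measurements.

| Object | Last check | Limit |
|---|---|---|
| Pulley | about 3 mm from the bed centre; the picture taken after release showed it flat, hub up, inside the recess | 12 mm |
| Jar | about 6 mm from its start reading | 15 mm |
| Can | about 4 mm (wrist view), about 6 mm (scene view) | 15 mm |
| Bottle | about 1–2 mm in both views | 15 mm |

- **Uprightness at the end:** the can and bottle matched their start appearance in the scene camera with scores of 0.92 and 0.94. The jar was checked only by its lid circle in the wrist view.
- **Pictures:** I had used all 16 views by the time the pulley was seated, so everything after that was checked by numbers only.
- **Disagreement with the description:** the finger tips stood about 30 mm behind the stated TCP. I meant to grip the bottle by its cap, but the pads held its nozzle instead. My first try at the pulley shut above the hub without touching it; I went lower and gripped it the second time.

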